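Nest sheet-steel trays and eject the last box into the nest

ROBOT

A 6-joint arm with a two-finger parallel gripper is mounted at the origin on the work surface. World frame = base frame: x ahead of the robot, y to its left, z up, the work surface at z = 0. Lengths are in m, angles in rad, forces in N, time in s.
With the tool pointing down it reaches from about 0.25 to 0.775 m from the base axis. Payload 4 kg.
Tool frame: the origin (TCP) lies at the very end of the fingers, on their centre line; the grasp point (between the pads) lies arm.hold_point_z behind it (arm.hold_point_z is the distance from the TCP to the grasp point, in m); y points along the fingers, z is the direction in which the jaws open and shut, and the axes are right-handed (so a half turn about y gives the same grasp; the last joint's range is limited). The gripper opens to 85 mm and grips with 20 to 120 N. Pads are 22 mm wide; open, the fingers measure 114 mm over their backs; the gripper's body (76 mm by 85 mm) begins 54 mm behind the grasp point. The pads swing forward as they close: fully open they stand 13 mm farther back than shut.
Start: joints at [-1.393, 0.087, 1.371, -0, 1.684, -0.103], TCP at [0.152, -0.528, 0.231] pointing down, gripper open.
Joint ranges: [-3.1, 3.1], [-0.76, 2.03], [0.27, 2.55], [-1.08, 4.22], [0.17, 2.65], [-2.57, 2.57]. Speed limits (rad/s): [2.79, 2.79, 3.14, 3.14, 3.14, 3.14].

INTERFACE

Orientations are given as a unit quaternion [w, x, y, z].
In Python, from bench import status, camera, camera_info, workorder, spot_in, outline_of, place_of, arm gives the robot as it stands. The module is installed in compiled form; this text tells all that it offers.
- The arm moves only by the tool arm_command, never from a script. Its argument "motion" is a list of rows, each an object with "xyz": the shift along the world's x, y, z in cm, a list of three; "angular": the turn, a rotation vector about the world's x, y, z in units of 10 degrees (1.0 is 10 degrees), a list of three; "fingers": the closure, from -1 (fully open) to 1 (shut). A call has exactly 10 rows; each row is the pose to reach, as a shift and turn from the pose measured when the call began; what a row does not reach only later rows make up. A row lasts 1/8 s, in which the tool goes at most 62.5 mm and 10.7 degrees, less where a joint would pass 70% of its speed; a pose out of reach is approached as far as the arm can. A call with a gripper value outside its range is refused whole. The fingers move at their own pace and stop on an object; the grip force is fixed at half the most. Time passes only in rows, so rows that repeat a pose let the fingers close, or fill a call up. It gives the time, the measured TCP pose, the force and the opening at its end, in the units of the state.
- status.sense(): the state, without advancing time (a new reading comes with each control period).
- camera(name): name is "scene" or "top" or "wrist"; returns the picture (480x640x3 uint8, red, green, blue); there is no depth.
- camera_info(name): a dict with "camera_matrix" (3x3 intrinsics, pixels), "rvec" (rotation vector, rad) and "tvec" (3), from world to camera coordinates, as OpenCV has them. Camera axes: x right, y down, z forward; pixel columns grow to the right and rows downward; lengths in m; the calibration is good to about 2 mm. A picture is of the moment at which its call begins: read the wrist's pose just before it. camera_info takes no time and is no camera call; for the wrist camera it gives the pose at the moment of the call.
- workorder.hand_in(): hands the job in, once; it reports no verdict.
Trained networks look in the newest picture that a camera, given by its name, has taken for a name from the list of things; names that differ only in an ending like _2 or _b are one class to them, and where a whole thing is asked for, a point or a joint stands for the part that bears it (a point fixed in the world has none). Each returns a list of dicts, best first, with "conf" (0 to 1); they miss things now and then, are a little off and sometimes report something else, mostly with a low value. They report only what shows in the picture. A call takes as long as a camera call. They do not tell look-alikes from the thing itself.
- spot_in(name, camera): "point" ([x, y, z] in m, in world coordinates, good to about 4 mm: the middle of the surface that is visible of it).
- outline_of(name, camera): "region" (480x640 bool, what is visible of it).
- place_of(name, camera): "point" ([x, y, z] in m, in world coordinates, good to about 4 mm: a listed point, or the origin of a listed thing).
The state is a dict: "time_s": time; "q": joint angles; "joint_velocities": joint speeds; "effort": joint torques, N m; "position": TCP position; "tcp_rot": TCP orientation; "ft_force": force on the tool from outside, world axes, zero at the start; "wrist_torque": the same for the moment, N m; "finger_gap": opening from 0.0 (shut) to 1.0 (fully open).
Only numpy, scipy, OpenCV 4.12 (cv2) and the standard library are available. Lean on these libraries where they do the work, as an engineer would, in place of code of your own. Each camera call takes 0.05 s, during which the arm holds its last target.

TASK

Collect the set of steel trays into one nest, largest to smallest, all open ends facing the forming jig: lower the middle tray into the large one between the jig's rails, then the small tray into the middle one, flat and fully inside. With the nest slid up to the jig's mouth, push the jig's spring ejector all the way so that the little box slides straight out into the small tray, wholly inside it and flat; never touch the box with the gripper, and leave the can, hammer and offcut where they are.

Things in the scene. Friction and masses are not known exactly. Their poses are not given: they have to be found in the camera images.
- jig: Grey forming jig, fixed. Origin: on the bench, middle of its mouth; +x points out of the mouth (eject direction), z up. Base 126 mm wide, 11 mm thick, from x=-120 to 0; its front face x=0 is the stop for the trays. Back plate at x=-120 to -114, up to z=37. Two rails for the large tray, 6 mm wide, 14 mm high, inner faces at y=+-55.5, run from x=0 to 125.
- channel (a point): Middle of the jig's channel floor, at jig x=-31, z=11 mm; axes as the jig's. The channel is 59 mm wide and holds the box; its walls (8 mm thick) run from jig x=-110 to 0 up to z=43; thin lips on them, up to z=46, overhang the box's rim from x=-62 to 0, so the box cannot be lifted out.
- ejector (a joint): Spring ejector slide of the jig, m: 0 at rest, 0.092 fully pressed (end stop), along the jig's +x. Spring about 1.7 N at rest to 7 N fully pressed, light friction and damping; returns when let go. At rest its pusher plate (44 mm wide, z=14 to 36) stands 0.5 mm behind the box; fully pressed the plate's face stands 29.5 mm outside the mouth.
- paddle (a point): Middle of the back face of the ejector's upright paddle, at z=85 mm, 10 mm below its top (z=95). Paddle: 40 mm wide across the jig, 8 mm thick, axes as the jig's; push it here from behind along the jig's +x. At rest this point is at jig x=-90.5 mm. It moves with the slide.
- tray_large: Largest tray, 3 mm sheet steel, no handle: outside 109 long (x) by 106 wide (y) by 30 mm high, inside 106 x 100; open on top and at its -x end, walled at +x. About 0.55 kg. Origin: centre of underside. Starts between the rails, x as the jig's, open end 25 to 50 mm short of the mouth; slide it by pushing its walled end. Against the jig its origin is at jig x=54.5 mm.
- tray_middle: Middle tray, same kind: outside 96 long by 90 wide by 33 mm high, inside 93 x 84, 3 mm sheet, open on top and at its -x end. About 0.32 kg. Origin: centre of underside. Handle: upright bar on the +y side wall, midway along it, 36 mm long (x), 10 mm thick (y from 42 to 52), rising 32 mm above the rim to z=65.
- handle_middle (a point): Centre of the top of the middle tray's handle: at x=0, y=+47, z=65 mm in the tray's frame; same axes.
- tray_small: Small tray, same kind: 83 mm long by 74 mm wide by 36 mm high outside, inside 80 x 68, 3 mm sheet, open on top and at its -x end. About 0.24 kg. Origin: centre of its underside; z up. Handle: the same bar on top of the -y side wall (y from -34 to -44 mm), rising to z=68.
- handle_small (a point): Centre of the top of the small tray's handle: at x=0, y=-39, z=68 mm in the tray's frame; same axes.
- box: Smallest box, sheet steel, walled all round, open on top: 60 mm long (x) by 56 mm wide by 26 mm high, its two +x corners bevelled by 10 mm. Held in the jig's channel, its underside 11 mm above the bench, its +x end 2 mm inside the mouth. Origin: centre of its underside; axes as the jig's.
- spray_can: Bystander: upright grey can, 54 mm across, 150 mm high. Origin: centre of its underside.
- hammer: Bystander: hammer lying on the bench, about 240 mm long along its x axis, less than 40 mm high. Origin: middle of its length, on the bench.
- angle_offcut: Bystander: angle-iron offcut 100 x 40 x 40 mm. Origin: its middle, on the bench.
Mind the look-alikes: they are no part of the job. What is shaped like the tray_small but green or red is not meant.

How it is judged:
On the way, in this order (a step that is already met when the one before it is completed fails the run):
1. the middle tray lies flat inside the large tray, open ends the same way (x of tray_middle in the frame of tray_large between -0.009 and 0.006 m and y of tray_middle in the frame of tray_large between -0.0075 and 0.0075 m and z of tray_middle in the frame of tray_large between 0.001 and 0.0065 m and angle between the z axis of tray_middle and the z axis of tray_large, either way round below 0.06 rad and y of handle_middle in the frame of tray_large above 0.02 m), for 0.2 s.
2. the small tray lies flat inside the middle tray, open ends the same way (all of step 1 and x of tray_small in the frame of tray_middle between -0.009 and 0.006 m and y of tray_small in the frame of tray_middle between -0.0075 and 0.0075 m and z of tray_small in the frame of tray_middle between 0.001 and 0.0065 m and angle between the z axis of tray_small and the z axis of tray_middle, either way round below 0.06 rad and y of handle_small in the frame of tray_middle below -0.02 m), for 0.2 s.
3. the ejector is pushed all the way (value of joint ejector above 0.087 m), for 0.05 s.
At the end, for the whole second after the job is handed in: Middle tray in large, small in middle, box in small: each flat on the next one's floor (0.06 rad), wholly inside (at most about 2 mm out of the open end), trays' open ends the same way, large tray flat on the bench, all at rest, ejector sprung back (under 10 mm) (all of step 2 and x of box in the frame of tray_small between -0.0135 and 0.011 m and y of box in the frame of tray_small between -0.0085 and 0.0085 m and z of box in the frame of tray_small between 0.001 and 0.0065 m and angle between the z axis of box and the z axis of tray_small, either way round below 0.06 rad and linear speed of each of tray_large, tray_middle, tray_small, box below 0.02 m/s and angle between tray_large's own z axis and vertical below 0.05 rad and height (world z) of tray_large below 0.004 m and value of joint ejector below 0.01 m); the robot touches nothing.
It fails at once if the gripper or arm touches the box (contact force between any of the fingers, the arm and box above 0.5 N).
It fails at once if a bystander is moved by more than 25 mm or tipped over (distance of any of spray_can, hammer, angle_offcut from where it was at the start of the episode above 0.025 m or angle between spray_can's own z axis and vertical above 0.5 rad).
It also fails if it takes over 69 s, if anything falls off the work surface, if the arm or the gripper's body presses on something with over 40 N, if the wrist force passes 120 N, or if a joint passes its speed limit or range.

## Working session

There is one attempt and no reset: what is moved stays moved. The work goes in short steps, Python scripts to look and compute and a tool call to move; the robot and the scene stay as the last step left them, time stands still between calls to the robot, and variables do not carry over. Pictures are saved under pics/ and viewed, and the job is handed in when it is done.

Besides the shell and the picture viewer there is one more tool, called as name(argument=value, ...) on one line, values as JSON. arm_command: Moves the arm, as the interface text tells. Its arguments: {"type":"object","properties":{"motion":{"type":"array","items":{"type":"object","properties":{"xyz":{"type":"array","items":{"type":"number"}},"angular":{"type":"array","items":{"type":"number"}},"fingers":{"type":"number"}}}}},"required":["motion"]}

```bash
mkdir -p pics; python3 - <<'E'
from bench import *
import cv2,numpy as np
s=status.sense()
for k,v in s.items(): print(k,np.round(v,4))
print(arm.hold_point_z)
for n in ["scene","top"]:
    im=camera(n); cv2.imwrite(f"pics/{n}0.png",im[:,:,::-1])
    ci=camera_info(n); print(n,{k:np.round(v,4).tolist() for k,v in ci.items()})
    for t in ["jig","paddle","tray_large","tray_middle","tray_small","handle_middle","handle_small","box"]:
        for d in place_of(t,n)[:4]: print(n,t,np.round(d["point"],4),round(d["conf"],2))
print(status.sense()["time_s"])
E
```

```text
time_s 0.0
q [-1.3931  0.0879  1.3723  0.      1.6836 -0.1031]
joint_velocities [ 0.0004 -0.0007 -0.0008  0.0005 -0.0002 -0.0006]
effort [-1.30000e-03 -3.51868e+01 -3.13278e+01 -3.00000e-04  1.08000e-02
  0.00000e+00]
position [ 0.1523 -0.5279  0.2301]
tcp_rot [ 0.0989 -0.099   0.7009 -0.6994]
ft_force [ 0.1619 -0.1512  0.1727]
wrist_torque [-0.0061  0.0404  0.0379]
finger_gap 1.0007
0.0187
scene {'camera_matrix': [[525.8183, 0.0, 317.2287], [0.0, 525.8183, 233.6569], [0.0, 0.0, 1.0]], 'rvec': [1.0176, 2.3859, -1.0614], 'tvec': [0.3605, -0.2124, 1.7634]}
scene jig [ 5.306e-01  1.570e-02 -4.000e-04] 0.69
scene jig [ 0.5331 -0.0202  0.0136] 0.69
scene paddle [ 0.5418 -0.0753  0.0866] 0.51
scene tray_large [ 0.5248  0.0932 -0.001 ] 0.81
scene tray_middle [ 0.4682 -0.3502  0.0015] 0.61
scene tray_small [ 0.4804  0.365  -0.0012] 0.97
scene tray_small [ 0.3443  0.2807 -0.002 ] 0.87
scene tray_small [ 0.6083  0.4587 -0.0024] 0.71
scene tray_small [ 0.5344 -0.0178  0.0099] 0.55
scene handle_middle [ 0.4438 -0.3114  0.0696] 0.61
scene handle_middle [ 6.679e-01  3.031e-01 -2.000e-04] 0.57
scen
[... 346 characters left out ...]
, 'tvec': [0.0393, 0.5763, 1.2924]}
top jig [0.5314 0.0105 0.0029] 0.9
top paddle [ 0.5429 -0.0748  0.0828] 0.69
top paddle [ 0.5245  0.0953 -0.001 ] 0.29
top tray_large [0.5239 0.0988 0.0006] 0.9
top tray_middle [ 0.4648 -0.349   0.0022] 0.86
top tray_middle [ 0.7803  0.1143 -0.0018] 0.61
top tray_middle [ 0.5453 -0.075   0.0861] 0.35
top tray_small [ 0.481   0.3712 -0.0023] 0.9
top tray_small [ 0.6149  0.4571 -0.0062] 0.9
top tray_small [ 0.3436  0.2838 -0.0004] 0.82
top handle_middle [ 0.4417 -0.3119  0.067 ] 0.61
top handle_small [0.498  0.4053 0.068 ] 0.97
top handle_small [0.6308 0.4947 0.0668] 0.83
top handle_small [0.3087 0.2664 0.0702] 0.71
top box [ 0.5349 -0.0146  0.0152] 0.95
0.9
```

View pics/scene0.png

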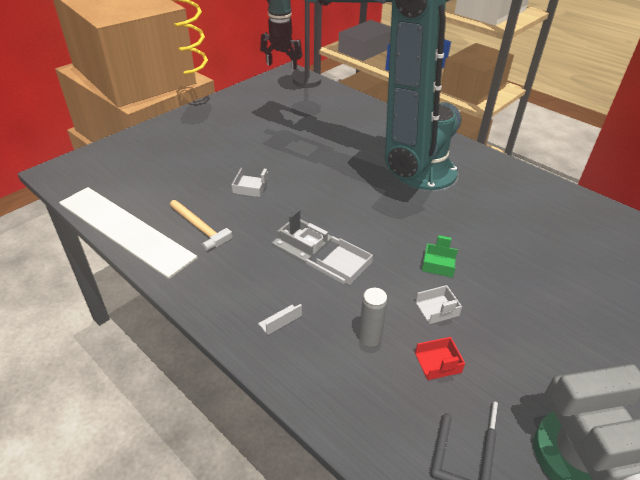

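View pics/top0.png

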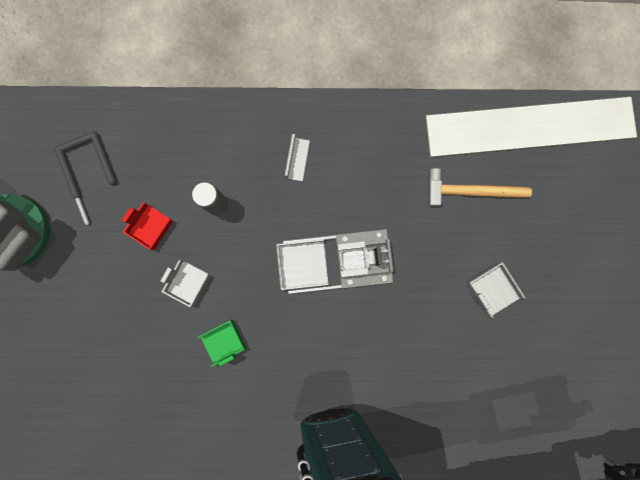

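```bash
python3 - <<'E'
import cv2,numpy as np
im=cv2.imread("pics/top0.png")
a=cv2.resize(im[215:305,265:405],None,fx=5.5,fy=5.5,interpolation=cv2.INTER_CUBIC)
b=cv2.resize(im[240:330,450:540],None,fx=4.4,fy=4.4,interpolation=cv2.INTER_CUBIC)
c=cv2.resize(im[240:330,140:230],None,fx=4.4,fy=4.4,interpolation=cv2.INTER_CUBIC)
cv2.imwrite("pics/c_jig.png",a); cv2.imwrite("pics/c_ms.png",np.hstack([b,c]))
E
```

```text
(no output)
```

View pics/c_jig.png

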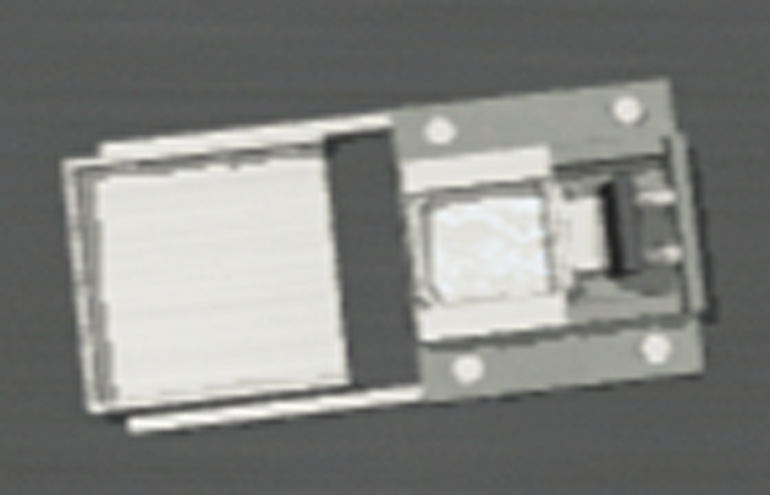

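View pics/c_ms.png

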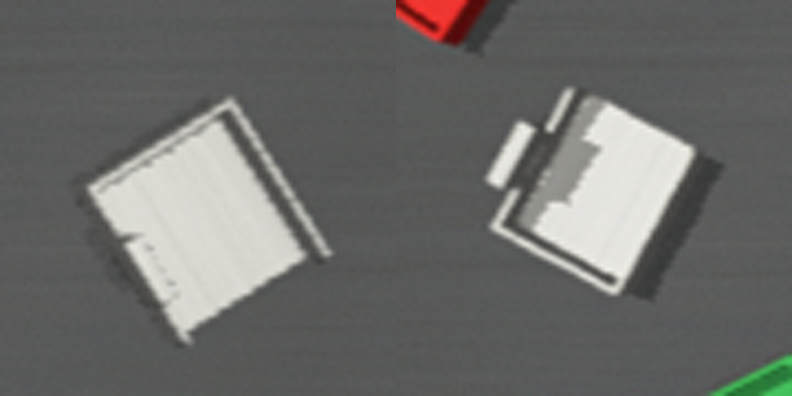

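```bash
cat > h.py <<'E'
from bench import *
import cv2,numpy as np
from scipy.spatial.transform import Rotation as R
def info(n):
    c=camera_info(n); return np.array(c["camera_matrix"]),cv2.Rodrigues(np.array(c["rvec"],float))[0],np.array(c["tvec"],float).ravel()
def unproj(px,z,cam):
    K,Rm,t=cam; d=Rm.T@np.linalg.solve(K,[px[0],px[1],1.]); o=-Rm.T@t
    return o+d*(z-o[2])/d[2]
def proj(p,cam):
    K,Rm,t=cam; q=K@(Rm@np.array(p)+t); return q[:2]/q[2]
def tool():
    s=status.sense(); q=s["tcp_rot"]; return np.array(s["position"]),R.from_quat([q[1],q[2],q[3],q[0]]).as_matrix(),s
E
python3 - <<'E'
from h import *
c=info("top")
for nm,p,z in [("baseFL",(393,108),.011),("baseFR",(425,400),.011),("baseBL",(668,80),.011),("baseBR",(705,370),.011),
  ("trayTL",(65,160),.03),("trayBL",(90,412),.03),("railendT",(100,150),.014),("railendB",(130,428),.014)]:
    print(nm,np.round(unproj((p[0]/5.5+265-.4,p[1]/5.5+215-.4),z,c),4))
p,T,s=tool(); print(np.round(T,3))
w=info("wrist"); o=-w[1].T@w[2]; print("camera in tool",np.round(T.T@(o-p),4)); print("camera axes in tool\n",np.round(T.T@w[1].T,3)); print(w[0])
E
```

```text
baseFL [0.5943 0.0181 0.011 ]
baseFR [0.4697 0.0042 0.011 ]
baseBL [ 0.6069 -0.0998  0.011 ]
baseBR [ 0.4828 -0.115   0.011 ]
trayTL [0.5698 0.1568 0.03  ]
trayBL [0.4641 0.1452 0.03  ]
railendT [0.5754 0.1431 0.014 ]
railendB [0.4574 0.1293 0.014 ]
[[-0.961  0.     0.277]
 [-0.277 -0.    -0.961]
 [ 0.    -1.     0.   ]]
camera in tool [-0.0838 -0.1418  0.0002]
camera axes in tool
 [[ 0.     0.946  0.323]
 [-0.    -0.323  0.946]
 [ 1.    -0.     0.   ]]
[[344.15846249   0.         314.40805677]
 [  0.         344.15846249 239.72909811]
 [  0.           0.           1.        ]]
```

arm_command(motion=[{"xyz": [2.9, 5.2, 0.5], "angular": [0, 0, -0.1], "fingers": 1}, {"xyz": [5.8, 10.4, 1], "angular": [0, 0, -0.2], "fingers": 1}, {"xyz": [8.7, 15.6, 2], "angular": [0, 0, -0.3], "fingers": 1}, {"xyz": [11.6, 20.8, 2], "angular": [0, 0, -0.4], "fingers": 1}, {"xyz": [14.5, 26, 2], "angular": [0, 0, -0.5], "fingers": 1}, {"xyz": [17.4, 31.2, 2], "angular": [0, 0, -0.6], "fingers": 1}, {"xyz": [20.3, 36.4, 2], "angular": [0, 0, -0.7], "fingers": 1}, {"xyz": [23.2, 41.6, 2], "angular": [0, 0, -0.8], "fingers": 1}, {"xyz": [26.1, 46.8, 2], "angular": [0, 0, -0.9], "fingers": 1}, {"xyz": [29, 52, 2], "angular": [0, 0, -0.98], "fingers": 1}])

```text
time_s: 2.15
position: [0.4431, -0.0066, 0.2518]
tcp_rot: [-0.039, 0.038, -0.706, 0.706]
ft_force: [-0.2, -0.2, -0.5]
finger_gap: 0.001
```

```bash
python3 - <<'E'
from h import *
p,T,s=tool(); print(np.round(p,4),np.round(T,3),s["time_s"],s["finger_gap"])
im=camera("wrist"); cv2.imwrite("pics/w1.png",im[:,:,::-1]); w=info("wrist"); np.savez("w1.npz",K=w[0],R=w[1],t=w[2])
E
```

```text
[ 0.4431 -0.0066  0.2518] [[-0.994  0.001  0.109]
 [-0.109 -0.001 -0.994]
 [-0.001 -1.     0.001]] 2.15 0.0008420088812446747
```

View pics/w1.png

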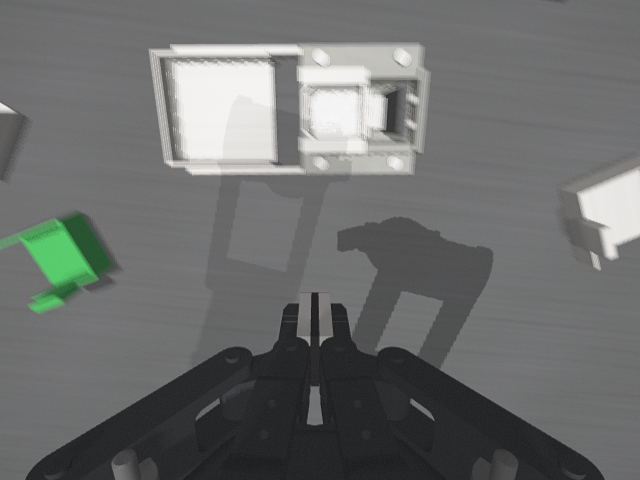

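```bash
python3 - <<'E'
from h import *
d=np.load("w1.npz"); w=(d["K"],d["R"],d["t"])
im=cv2.imread("pics/w1.png"); a=cv2.resize(im[30:190,140:440],None,fx=2.66,fy=2.66,interpolation=cv2.INTER_CUBIC); cv2.imwrite("pics/w1c.png",a)
for p,z in [((303,44),.011),((302,173),.011),((421,45),.011),((411,173),.011)]: print(np.round(unproj(p,z,w),4))
E
```

```text
[0.6003 0.0309 0.011 ]
[0.4752 0.0186 0.011 ]
[ 0.6129 -0.0844  0.011 ]
[ 0.4893 -0.1003  0.011 ]
```

View pics/w1c.png

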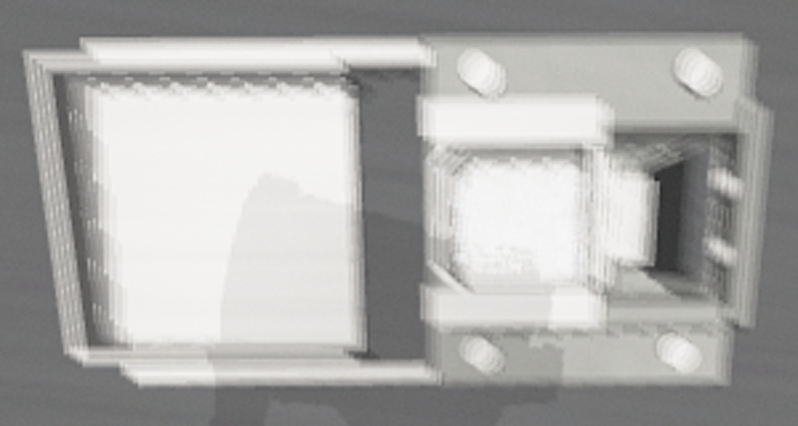

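arm_command(motion=[{"xyz": [1.7, 5.1, 0], "angular": [0, 0, 0], "fingers": 1}, {"xyz": [3.4, 10.3, 0], "angular": [0, 0, 0], "fingers": 1}, {"xyz": [5.1, 15.5, -2], "angular": [0, 0, 0], "fingers": 1}, {"xyz": [6.8, 20.7, -5], "angular": [0, 0, 0], "fingers": 1}, {"xyz": [6.8, 20.7, -10], "angular": [0, 0, 0], "fingers": 1}, {"xyz": [6.8, 20.7, -15], "angular": [0, 0, 0], "fingers": 1}, {"xyz": [6.8, 20.7, -19], "angular": [0, 0, 0], "fingers": 1}, {"xyz": [6.8, 20.7, -22], "angular": [0, 0, 0], "fingers": 1}, {"xyz": [6.8, 20.7, -23.7], "angular": [0, 0, 0], "fingers": 1}, {"xyz": [6.8, 20.7, -23.7], "angular": [0, 0, 0], "fingers": 1}])

```text
time_s: 3.45
position: [0.5126, 0.2066, 0.0131]
tcp_rot: [0.042, -0.041, 0.708, -0.704]
ft_force: [-0.6, 0.3, -0.9]
finger_gap: 0.001
```

```bash
python3 - <<'E'
from h import *
p,T,s=tool(); print(np.round(p,4),s["ft_force"])
im=camera("wrist"); cv2.imwrite("pics/w2.png",im[:,:,::-1])
E
```

```text
[0.5126 0.2066 0.0131] [-0.56582517  0.2617172  -0.86121866]
```

View pics/w2.png

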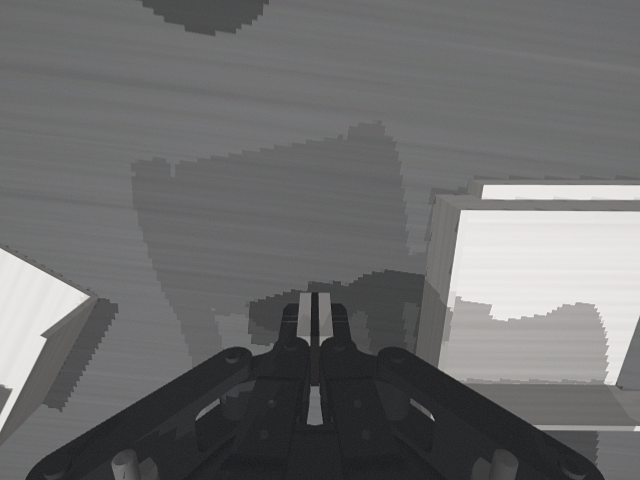

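arm_command(motion=[{"xyz": [0.17, -1.5, 0], "angular": [0, 0, 0], "fingers": 1}, {"xyz": [0.33, -3, 0], "angular": [0, 0, 0], "fingers": 1}, {"xyz": [0.41, -3.7, 0], "angular": [0, 0, 0], "fingers": 1}, {"xyz": [0.47, -4.3, 0], "angular": [0, 0, 0], "fingers": 1}, {"xyz": [0.54, -4.9, 0], "angular": [0, 0, 0], "fingers": 1}, {"xyz": [0.6, -5.4, 0], "angular": [0, 0, 0], "fingers": 1}, {"xyz": [0.65, -5.9, 0], "angular": [0, 0, 0], "fingers": 1}, {"xyz": [0.7, -6.3, 0], "angular": [0, 0, 0], "fingers": 1}, {"xyz": [0.74, -6.7, 0], "angular": [0, 0, 0], "fingers": 1}, {"xyz": [0.75, -6.8, 0], "angular": [0, 0, 0], "fingers": 1}])

```text
time_s: 4.75
position: [0.5213, 0.1388, 0.0147]
tcp_rot: [0.043, -0.04, 0.708, -0.704]
ft_force: [-1.0, 5.3, 3.5]
finger_gap: -0.001
```

```bash
python3 - <<'E'
from h import *
p,T,s=tool(); print(np.round(p,4),s["ft_force"])
for n in ["wrist","top"]:
  im=camera(n); cv2.imwrite(f"pics/{n}3.png",im[:,:,::-1])
im=cv2.imread("pics/top3.png");cv2.imwrite("pics/c3.png",cv2.resize(im[215:305,265:405],None,fx=5.5,fy=5.5,interpolation=cv2.INTER_CUBIC))
E
```

```text
[0.5213 0.1388 0.0147] [-0.99099534  5.27363089  3.51239245]
```

View pics/wrist3.png

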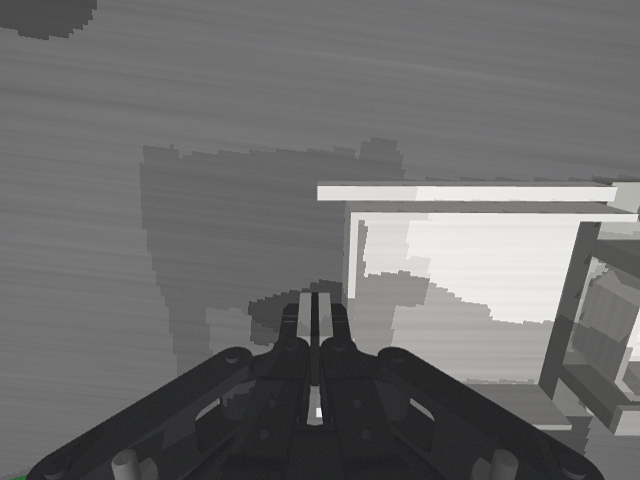

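View pics/c3.png

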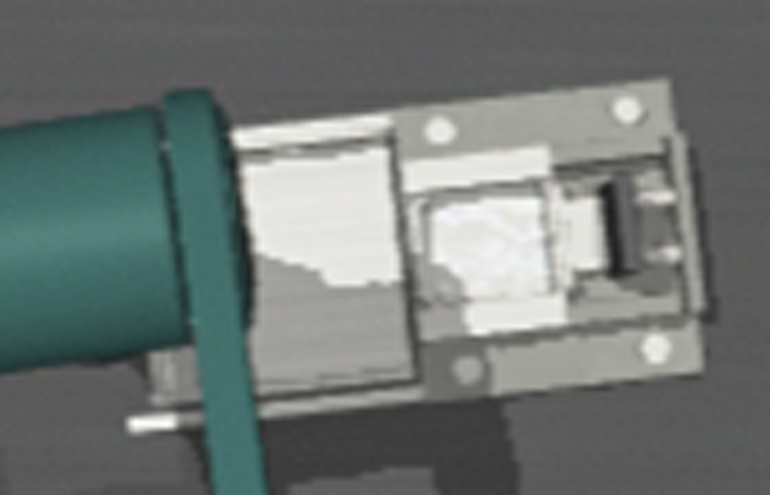

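arm_command(motion=[{"xyz": [0.02, -0.2, 0], "angular": [0, 0, 0], "fingers": 1}, {"xyz": [0.04, -0.4, 0], "angular": [0, 0, 0], "fingers": 1}, {"xyz": [0.06, -0.5, 0], "angular": [0, 0, 0], "fingers": 1}, {"xyz": [0.07, -0.6, 0], "angular": [0, 0, 0], "fingers": 1}, {"xyz": [0.07, -0.6, 0], "angular": [0, 0, 0], "fingers": 1}, {"xyz": [0.07, -0.6, 0], "angular": [0, 0, 0], "fingers": 1}, {"xyz": [0.07, -0.6, 0], "angular": [0, 0, 0], "fingers": 1}, {"xyz": [0.07, -0.6, 0], "angular": [0, 0, 0], "fingers": 1}, {"xyz": [0.07, -0.6, 0], "angular": [0, 0, 0], "fingers": 1}, {"xyz": [0.07, -0.6, 0], "angular": [0, 0, 0], "fingers": 1}])

```text
time_s: 6.1
position: [0.5214, 0.1353, 0.0146]
tcp_rot: [0.043, -0.04, 0.71, -0.702]
ft_force: [-1.4, 11.4, 4.0]
finger_gap: -0.001
```

arm_command(motion=[{"xyz": [-0.2, 1.5, 0], "angular": [0, 0, 0], "fingers": 1}, {"xyz": [-0.3, 3, 2], "angular": [0, 0, 0], "fingers": 1}, {"xyz": [-0.3, 3, 7], "angular": [0, 0, 0], "fingers": 1}, {"xyz": [-0.5, 1, 12], "angular": [0, 0, 0], "fingers": 1}, {"xyz": [-2, -3, 17], "angular": [0, 0, 0], "fingers": 1}, {"xyz": [-3, -6, 21], "angular": [0, 0, 0], "fingers": 1}, {"xyz": [-4, -7.5, 23.5], "angular": [0, 0, 0], "fingers": 1}, {"xyz": [-4, -7.5, 23.5], "angular": [0, 0, 0], "fingers": 1}, {"xyz": [-4, -7.5, 23.5], "angular": [0, 0, 0], "fingers": 1}, {"xyz": [-4, -7.5, 23.5], "angular": [0, 0, 0], "fingers": 1}])

```text
time_s: 7.35
position: [0.4808, 0.0609, 0.2472]
tcp_rot: [0.041, -0.042, 0.71, -0.702]
ft_force: [0.1, 0.1, -0.0]
finger_gap: -0.001
```

```bash
python3 - <<'E'
from h import *
p,T,s=tool(); print(np.round(p,4),np.round(T,3),s["ft_force"],np.abs(s["joint_velocities"]).max())
im=camera("wrist"); cv2.imwrite("pics/w4.png",im[:,:,::-1]); w=info("wrist"); np.savez("w4.npz",K=w[0],R=w[1],t=w[2])
im=camera("top"); cv2.imwrite("pics/t4.png",im[:,:,::-1])
E
```

```text
[0.4808 0.0609 0.2472] [[-0.993 -0.002  0.118]
 [-0.118  0.011 -0.993]
 [ 0.001 -1.    -0.011]] [ 0.1492323   0.07435606 -0.00675071] 0.006560728900182459
```

View pics/w4.png

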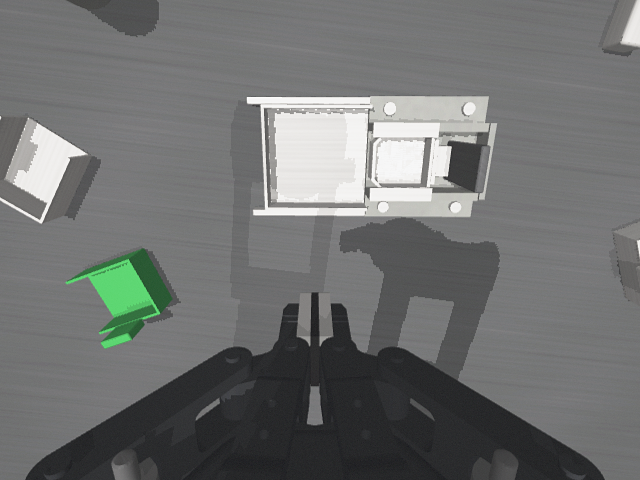

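```bash
python3 - <<'E'
import cv2
im=cv2.imread("pics/w4.png");cv2.imwrite("pics/w4c.png",cv2.resize(im[85:230,235:505],(783,420),interpolation=cv2.INTER_CUBIC))
im=cv2.imread("pics/t4.png");cv2.imwrite("pics/t4c.png",cv2.resize(im[215:305,265:405],None,fx=5.5,fy=5.5,interpolation=cv2.INTER_CUBIC))
E
```

```text
(no output)
```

View pics/w4c.png

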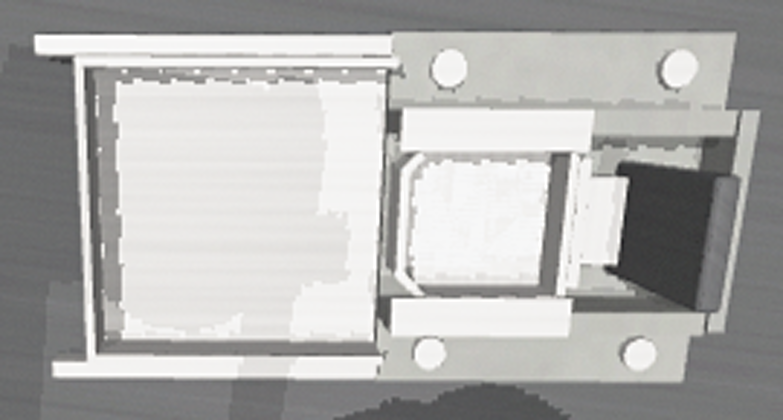

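View pics/t4c.png

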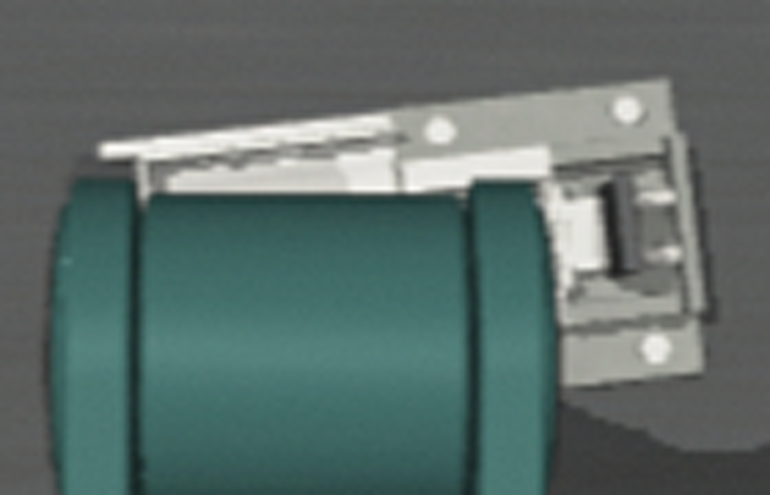

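```bash
cat > fit.py <<'E'
from h import *
from scipy.optimize import least_squares
def fit(obs,cam,x0):
    # obs: list (model xyz mm, px)
    M=np.array([o[0] for o in obs])/1000.; P=np.array([o[1] for o in obs])
    def f(v):
        c,s=np.cos(v[2]),np.sin(v[2])
        return np.concatenate([proj([v[0]+c*m[0]-s*m[1],v[1]+s*m[0]+c*m[1],m[2]],cam)-p for m,p in zip(M,P)])
    r=least_squares(f,x0,loss="soft_l1"); print(np.round(r.x[:2],4),round(np.degrees(r.x[2]),2),"rms px",round(np.sqrt(np.mean(r.fun**2)),2)); return r.x
E
python3 - <<'E'
from fit import *
d=np.load("w4.npz"); w=(d["K"],d["R"],d["t"]); t=info("top")
k=lambda x,y:(x/2.9+235-.3,y/2.9+85-.3)
W=[((0,-63,11),k(391,32)),((-120,-63,11),k(737,32)),((0,63,11),k(379,381)),((-120,63,11),k(686,382)),((125,-61.5,14),k(34,35)),((125,61.5,14),k(53,377))]
a=fit(W,w,[.53,.01,1.68])
k=lambda x,y:(x/5.5+265-.4,y/5.5+215-.4)
T=[((0,-63,11),k(393,108)),((0,63,11),k(425,400)),((-120,-63,11),k(668,80)),((-120,63,11),k(705,371)),((125,-61.5,14),k(100,145)),((125,61.5,14),k(130,433))]
b=fit(T,t,[.53,.01,1.68])
E
```

```text
[0.5332 0.0128] 96.75 rms px 0.47
[0.5312 0.0117] 96.61 rms px 0.22
```

```bash
python3 - <<'E'
from fit import *
t=info("top")
k=lambda x,y:(x/4.4+450-.4,y/4.4+240-.4)
m=fit([((48,-45,33),k(232,97)),((48,45,33),k(88,188)),((-48,-45,33),k(330,255)),((-48,45,33),k(185,343))],t,[.466,-.35,.56])
k=lambda x,y:(x/4.4+140-.4,y/4.4+240-.4)
s=fit([((41.5,-37,36),k(94,227)),((-41.5,-37,36),k(177,88)),((41.5,37,36),k(221,294)),((-41.5,37,36),k(299,148))],t,[.481,.368,2.77])
for v,h in [(m,(0,.047)),(s,(0,-.039))]:
    c,q=np.cos(v[2]),np.sin(v[2]); print(v[0]+c*h[0]-q*h[1],v[1]+q*h[0]+c*h[1])
E
```

```text
[ 0.4655 -0.3527] 31.33 rms px 0.19
[0.4791 0.3653] 152.37 rms px 0.47
0.4410544667109784 -0.3125602569339093
0.49717836640616736 0.39987633489506214
```

arm_command(motion=[{"xyz": [-0.5, -5, 0], "angular": [0, 0, 0.4], "fingers": -0.3}, {"xyz": [-1, -10.5, 0], "angular": [0, 0, 0.8], "fingers": -0.3}, {"xyz": [-1.5, -16, -1], "angular": [0, 0, 1.2], "fingers": -0.3}, {"xyz": [-2.5, -21.5, -2], "angular": [0, 0, 1.6], "fingers": -0.3}, {"xyz": [-3, -27, -3], "angular": [0, 0, 2], "fingers": -0.3}, {"xyz": [-3.5, -32.5, -5], "angular": [0, 0, 2.45], "fingers": -0.3}, {"xyz": [-4, -37.3, -8], "angular": [0, 0, 2.45], "fingers": -0.3}, {"xyz": [-4, -37.3, -10], "angular": [0, 0, 2.45], "fingers": -0.3}, {"xyz": [-4, -37.3, -10], "angular": [0, 0, 2.45], "fingers": -0.3}, {"xyz": [-4, -37.3, -10], "angular": [0, 0, 2.45], "fingers": -0.3}])

```text
time_s: 8.7
position: [0.4415, -0.3118, 0.1484]
tcp_rot: [0.19, -0.192, 0.685, -0.677]
ft_force: [-0.1, 0.0, 0.6]
finger_gap: 0.652
```

```bash
python3 - <<'E'
from h import *
p,T,s=tool(); print(np.round(p,4),np.round(T,3),np.abs(s["joint_velocities"]).max(),s["finger_gap"])
im=camera("wrist"); cv2.imwrite("pics/w5.png",im[:,:,::-1]); w=info("wrist"); np.savez("w5.npz",K=w[0],R=w[1],t=w[2])
for n in ["handle_middle","tray_middle"]:
  for d in place_of(n,"wrist")[:2]: print(n,np.round(d["point"],4),d["conf"])
E
```

```text
[ 0.4415 -0.3118  0.1484] [[-0.854 -0.005  0.52 ]
 [-0.52   0.009 -0.854]
 [-0.001 -1.    -0.011]] 0.016538966448161788 0.6515546888742132
handle_middle [ 0.4423 -0.3152  0.0655] 0.97
tray_middle [ 4.700e-01 -3.501e-01  1.000e-04] 0.89
```

View pics/w5.png

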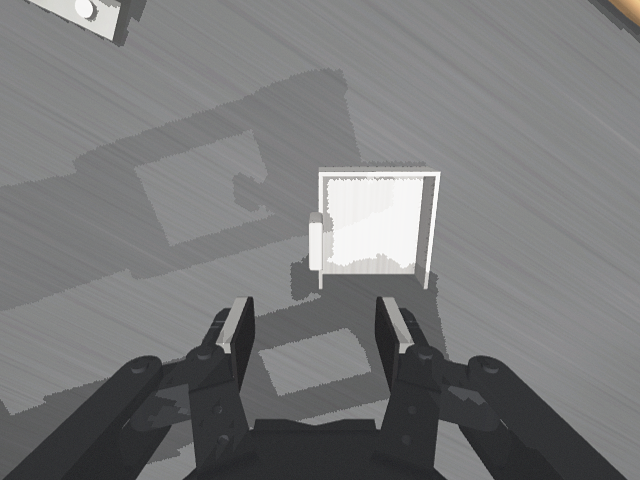

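```bash
python3 - <<'E'
from fit import *
d=np.load("w5.npz"); w=(d["K"],d["R"],d["t"])
im=cv2.imread("pics/w5.png"); cv2.imwrite("pics/w5c.png",cv2.resize(im[155:305,290:455],None,fx=4,fy=4,interpolation=cv2.INTER_CUBIC))
th=np.radians(31.3)
for x,y,z in [(18,42,65),(18,52,65),(-18,42,65),(-18,52,65),(48,-45,33),(48,45,33),(-48,-45,33),(-48,45,33)]:
    x,y,z=x/1e3,y/1e3,z/1e3
    P=[.4655+np.cos(th)*x-np.sin(th)*y,-.3527+np.sin(th)*x+np.cos(th)*y,z]; q=proj(P,w); print((x,y,z),np.round((q-[290,155]+.4)*4))
E
```

```text
(0.018, 0.042, 0.065) [132. 283.]
(0.018, 0.052, 0.065) [ 73. 283.]
(-0.018, 0.042, 0.065) [130. 476.]
(-0.018, 0.052, 0.065) [ 75. 476.]
(0.048, -0.045, 0.033) [601.  81.]
(0.048, 0.045, 0.033) [115.  79.]
(-0.048, -0.045, 0.033) [546. 546.]
(-0.048, 0.045, 0.033) [113. 544.]
```

View pics/w5c.png

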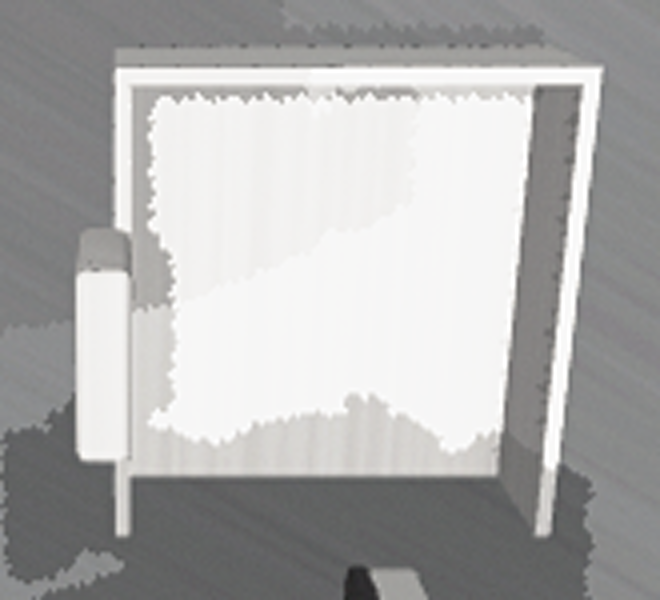

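arm_command(motion=[{"xyz": [0.05, 0, -3], "angular": [-0.05, -0.03, 0], "fingers": -0.3}, {"xyz": [0.05, 0, -6], "angular": [-0.05, -0.03, 0], "fingers": -0.3}, {"xyz": [0.05, 0, -9], "angular": [-0.05, -0.03, 0], "fingers": -0.3}, {"xyz": [0.05, 0, -10.8], "angular": [-0.05, -0.03, 0], "fingers": -0.3}, {"xyz": [0.05, 0, -11.2], "angular": [-0.05, -0.03, 0], "fingers": -0.3}, {"xyz": [0.05, 0, -11.2], "angular": [-0.05, -0.03, 0], "fingers": 1}, {"xyz": [0.05, 0, -11.2], "angular": [-0.05, -0.03, 0], "fingers": 1}, {"xyz": [0.05, 0, -11.2], "angular": [-0.05, -0.03, 0], "fingers": 1}, {"xyz": [0.05, 0, -11.2], "angular": [-0.05, -0.03, 0], "fingers": 1}, {"xyz": [0.05, 0, -11.2], "angular": [-0.05, -0.03, 0], "fingers": 1}])

```text
time_s: 10.1
position: [0.443, -0.3124, 0.0388]
tcp_rot: [-0.192, 0.19, -0.68, 0.682]
ft_force: [-1.1, 0.8, 5.6]
finger_gap: 0.104
```

arm_command(motion=[{"xyz": [0, 0, 2], "angular": [0, 0, 0], "fingers": 1}, {"xyz": [0, 0, 6], "angular": [0, 0, 0], "fingers": 1}, {"xyz": [0, 0, 10], "angular": [0, 0, 0.5], "fingers": 1}, {"xyz": [0, 2, 13], "angular": [0, 0, 1.3], "fingers": 1}, {"xyz": [0.5, 6, 14], "angular": [0, 0, 2.1], "fingers": 1}, {"xyz": [1, 11, 14], "angular": [0, 0, 3], "fingers": 1}, {"xyz": [1.5, 16, 14], "angular": [0, 0, 3.9], "fingers": 1}, {"xyz": [2, 21, 14], "angular": [0, 0, 4.8], "fingers": 1}, {"xyz": [2.5, 26, 14], "angular": [0, 0, 5.7], "fingers": 1}, {"xyz": [3, 31, 14], "angular": [0, 0, 6.54], "fingers": 1}])

```text
time_s: 11.35
position: [0.4721, -0.0009, 0.1774]
tcp_rot: [0.53, -0.529, 0.469, -0.468]
ft_force: [1.5, -0.6, -3.0]
finger_gap: 0.107
```

```bash
python3 - <<'E'
from h import *
p,T,s=tool(); print(np.round(p,4),np.round(T,3),np.abs(s["joint_velocities"]).max(),s["finger_gap"],s["ft_force"],s["time_s"])
E
```

```text
[ 0.4721 -0.0009  0.1774] [[ 0.122  0.001  0.993]
 [-0.993  0.002  0.122]
 [-0.002 -1.     0.001]] 0.8564433193911454 0.10659397752826955 [ 1.51081698 -0.57691657 -3.03730983] 11.35
```

arm_command(motion=[{"xyz": [0.3, 3, 0], "angular": [0, 0, 0], "fingers": 1}, {"xyz": [0.6, 5, 0], "angular": [0, 0, 0], "fingers": 1}, {"xyz": [0.7, 6.2, -1], "angular": [0, 0, 0], "fingers": 1}, {"xyz": [0.7, 6.2, -2], "angular": [0, 0, 0], "fingers": 1}, {"xyz": [0.7, 6.2, -3], "angular": [0, 0, 0], "fingers": 1}, {"xyz": [0.7, 6.2, -4], "angular": [0, 0, 0], "fingers": 1}, {"xyz": [0.7, 6.2, -4], "angular": [0, 0, 0], "fingers": 1}, {"xyz": [0.7, 6.2, -4], "angular": [0, 0, 0], "fingers": 1}, {"xyz": [0.7, 6.2, -4], "angular": [0, 0, 0], "fingers": 1}, {"xyz": [0.7, 6.2, -4], "angular": [0, 0, 0], "fingers": 1}])

```text
time_s: 12.6
position: [0.4794, 0.0611, 0.1379]
tcp_rot: [0.531, -0.529, 0.469, -0.468]
ft_force: [-0.2, -0.7, -3.6]
finger_gap: 0.102
```

```bash
cat > snap.py <<'E'
import sys
from h import *
p,T,s=tool(); print(np.round(p,4),"jaw",round(np.degrees(np.arctan2(T[1,2],T[0,2])),2),"tool y",np.round(T[:,1],4),"v",round(np.abs(s["joint_velocities"]).max(),3),s["finger_gap"],np.round(s["ft_force"],1),s["time_s"])
n=sys.argv[1]
for c in sys.argv[2:]:
    im=camera(c); cv2.imwrite(f"pics/{n}_{c}.png",im[:,:,::-1]); w=info(c); np.savez(f"{n}_{c}.npz",K=w[0],R=w[1],t=w[2])
E
python3 snap.py p6 wrist scene top
```

```text
[0.4794 0.0611 0.1379] jaw 7.02 tool y [ 0.0017  0.0023 -1.    ] v 0.004 0.10231448441668461 [-0.2 -0.7 -3.6] 12.6
```

View pics/p6_wrist.png

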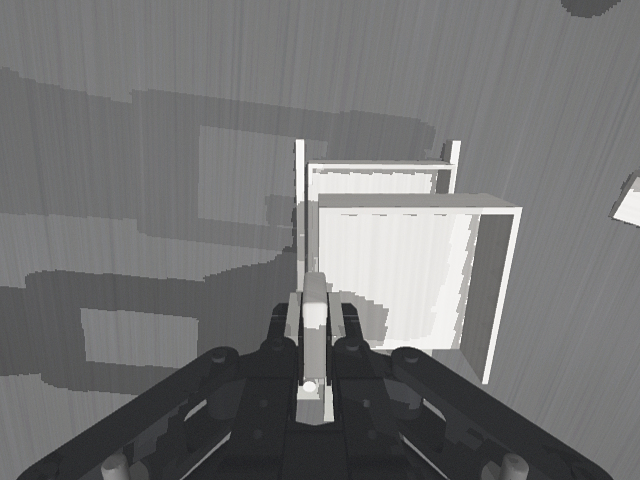

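View pics/p6_scene.png

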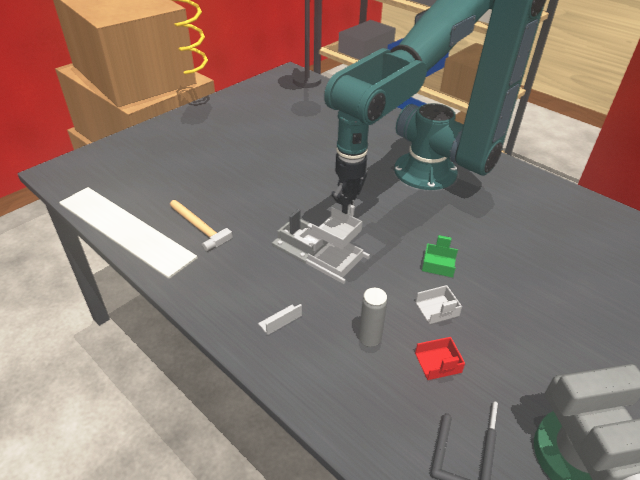

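```bash
python3 - <<'E'
import cv2
im=cv2.imread("pics/p6_wrist.png");cv2.imwrite("pics/p6c.png",cv2.resize(im[130:390,280:530],None,fx=3,fy=2.3,interpolation=cv2.INTER_CUBIC))
E
```

```text
(no output)
```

View pics/p6c.png

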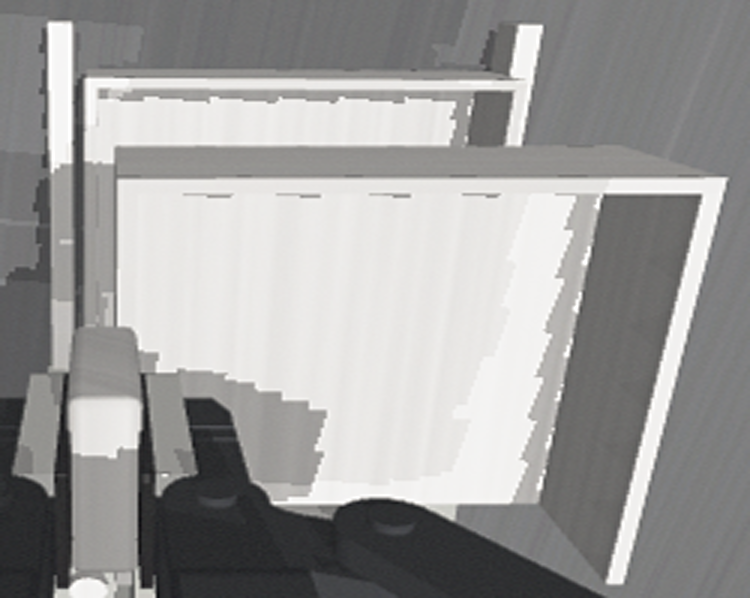

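```bash
cat >> fit.py <<'E'
def fitz(obs,cam,x0):
    M=np.array([o[0] for o in obs])/1000.; P=np.array([o[1] for o in obs])
    def f(v):
        c,s=np.cos(v[2]),np.sin(v[2])
        return np.concatenate([proj([v[0]+c*m[0]-s*m[1],v[1]+s*m[0]+c*m[1],m[2]+v[3]],cam)-p for m,p in zip(M,P)])
    r=least_squares(f,x0,loss="soft_l1"); print(np.round(r.x[:2],4),round(np.degrees(r.x[2]),2),"z",round(r.x[3],4),"rms px",round(np.sqrt(np.mean(r.fun**2)),2)); return r.x
def load(n):
    d=np.load(n+".npz"); return d["K"],d["R"],d["t"]
def rel(a,b):
    c,s=np.cos(b[2]),np.sin(b[2]); d=np.array(a[:2])-b[:2]; return np.round(1000*np.array([c*d[0]+s*d[1],-s*d[0]+c*d[1]]),1),round(np.degrees(a[2]-b[2]),2)
E
python3 - <<'E'
from fit import *
w=load("p6_wrist"); k=lambda x,y:(x/3+280-.3,y/2.3+130-.3)
m=fitz([((48,45,33),k(117,178)),((48,-45,33),k(727,178)),((-48,-45,33),k(625,583)),((48,45,0),k(115,147)),((48,-45,0),k(622,147))],w,[.52,.06,1.68,.1])
l=fit([((54.5,53,30),k(82,78)),((54.5,-53,30),k(528,82)),((54.5,53,0),k(87,70)),((54.5,-53,0),k(514,70))],w,[.525,.066,1.68])
j=fit([((125,61.5,14),k(47,22)),((125,55.5,14),k(73,22)),((125,-55.5,14),k(516,25)),((125,-61.5,14),k(543,25))],w,[.53,.01,1.68])
print("m in l",rel(m,l),"m in jig",rel(m,j),"l in jig",rel(l,j))
E
```

```text
[0.5268 0.0664] 97.16 z 0.0979 rms px 0.37
[0.5276 0.0674] 96.65 rms px 3.4
[0.5326 0.0132] 96.54 rms px 0.44
m in l (array([-0.9,  0.9]), np.float64(0.51)) m in jig (array([53.5, -0.3]), np.float64(0.62)) l in jig (array([54.4, -1.3]), np.float64(0.11))
```

```bash
python3 - <<'E'
from fit import *
w=load("p6_wrist"); k=lambda x,y:(x/3+280-.3,y/2.3+130-.3)
l=fit([((54.5,53,30),k(82,78)),((54.5,-53,30),k(528,82))],w,[.525,.066,1.68])
print(rel(l,[.5326,.0132,np.radians(96.6)]))
w=load("w4"); k=lambda x,y:(x/2.9+235-.3,y/2.9+85-.3)
l=fit([((54.5,-53,30),k(75,56)),((54.5,53,30),k(90,362))],w,[.525,.066,1.68])
print(rel(l,[.5332,.0128,np.radians(96.75)]))
E
```

```text
[0.5269 0.0673] 96.36 rms px 0.1
(array([54.4, -0.5]), np.float64(-0.24))
[0.5284 0.0667] 96.88 rms px 0.21
(array([54.1, -1.5]), np.float64(0.13))
```

arm_command(motion=[{"xyz": [0, 0.08, -2], "angular": [0, 0, -0.04], "fingers": 1}, {"xyz": [0, 0.08, -4], "angular": [0, 0, -0.04], "fingers": 1}, {"xyz": [0, 0.08, -6], "angular": [0, 0, -0.04], "fingers": 1}, {"xyz": [0, 0.08, -7.5], "angular": [0, 0, -0.04], "fingers": 1}, {"xyz": [0, 0.08, -8.5], "angular": [0, 0, -0.04], "fingers": 1}, {"xyz": [0, 0.08, -9], "angular": [0, 0, -0.04], "fingers": 1}, {"xyz": [0, 0.08, -9.3], "angular": [0, 0, -0.04], "fingers": 1}, {"xyz": [0, 0.08, -9.5], "angular": [0, 0, -0.04], "fingers": 1}, {"xyz": [0, 0.08, -9.5], "angular": [0, 0, -0.04], "fingers": 1}, {"xyz": [0, 0.08, -9.5], "angular": [0, 0, -0.04], "fingers": 1}])

```text
time_s: 14.0
position: [0.4795, 0.062, 0.043]
tcp_rot: [0.529, -0.527, 0.47, -0.47]
ft_force: [-0.1, 0.2, -4.5]
finger_gap: 0.105
```

```bash
python3 snap.py p7 wrist
```

```text
[0.4795 0.062  0.043 ] jaw 6.63 tool y [ 0.0019  0.0022 -1.    ] v 0.002 0.1050070003748848 [-0.1  0.2 -4.5] 14.0
```

View pics/p7_wrist.png

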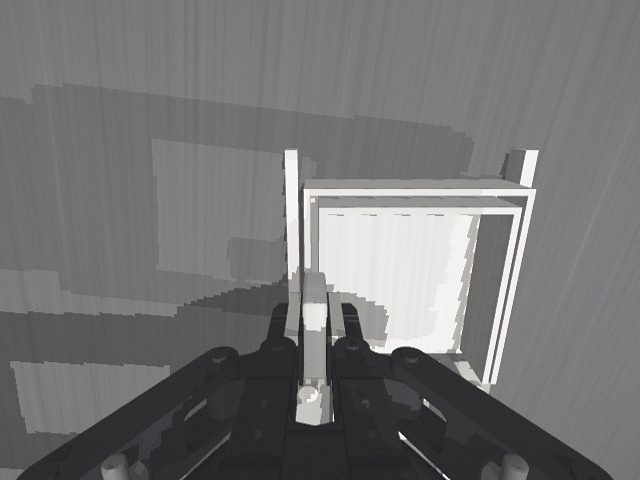

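arm_command(motion=[{"xyz": [0, 0, -0.15], "angular": [0, 0, 0], "fingers": 1}, {"xyz": [0, 0, -0.15], "angular": [0, 0, 0], "fingers": 1}, {"xyz": [0, 0, -0.15], "angular": [0, 0, 0], "fingers": -0.3}, {"xyz": [0, 0, -0.15], "angular": [0, 0, 0], "fingers": -0.3}, {"xyz": [0, 0, -0.15], "angular": [0, 0, 0], "fingers": -0.3}, {"xyz": [0, 0, -0.15], "angular": [0, 0, 0], "fingers": -0.3}, {"xyz": [0, 0, 2], "angular": [0, 0, 0], "fingers": -0.3}, {"xyz": [0, 0, 5], "angular": [0, 0, 0], "fingers": -0.3}, {"xyz": [0, 0, 9], "angular": [0, 0, 0], "fingers": -0.3}, {"xyz": [0, 0, 13], "angular": [0, 0, 0], "fingers": -0.3}])

```text
time_s: 15.3
position: [0.4793, 0.062, 0.174]
tcp_rot: [0.529, -0.527, 0.47, -0.47]
ft_force: [1.0, -0.3, 0.4]
finger_gap: 0.649
```

```bash
python3 snap.py p8 wrist
```

```text
[0.4793 0.062  0.174 ] jaw 6.62 tool y [ 0.0016  0.0023 -1.    ] v 0.651 0.6491076470816274 [ 1.  -0.3  0.4] 15.3
```

View pics/p8_wrist.png

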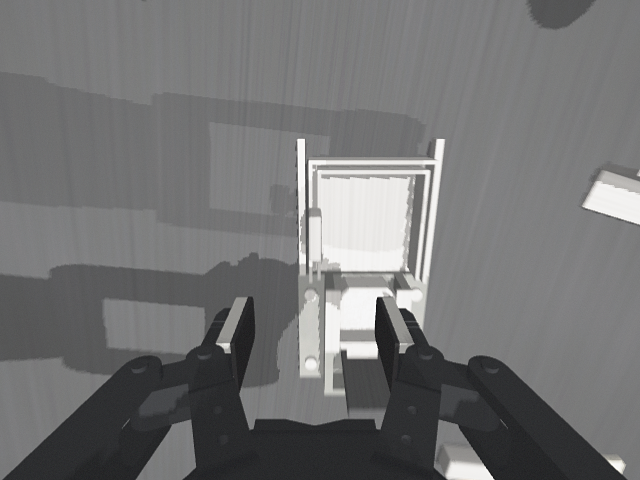

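arm_command(motion=[{"xyz": [0.2, 3, 1], "angular": [0, 0, 0.6], "fingers": -0.3}, {"xyz": [0.4, 8, 1], "angular": [0, 0, 1.4], "fingers": -0.3}, {"xyz": [0.7, 13, 1], "angular": [0, 0, 2.3], "fingers": -0.3}, {"xyz": [1, 18, 0], "angular": [0, 0, 3.2], "fingers": -0.3}, {"xyz": [1.3, 24, -1], "angular": [0, 0, 4], "fingers": -0.3}, {"xyz": [1.6, 29, -2], "angular": [0, 0, 4.8], "fingers": -0.3}, {"xyz": [1.8, 33.8, -2.5], "angular": [0, 0, 5.58], "fingers": -0.3}, {"xyz": [1.8, 33.8, -2.5], "angular": [0, 0, 5.58], "fingers": -0.3}, {"xyz": [1.8, 33.8, -2.5], "angular": [0, 0, 5.58], "fingers": -0.3}, {"xyz": [1.8, 33.8, -2.5], "angular": [0, 0, 5.58], "fingers": -0.3}])

```text
time_s: 16.6
position: [0.5009, 0.3989, 0.1563]
tcp_rot: [0.691, -0.682, 0.168, -0.17]
ft_force: [0.3, -0.5, -0.0]
finger_gap: 0.651
```

```bash
python3 snap.py p9 wrist top; python3 - <<'E'
from fit import *
w=load("p9_wrist"); v=[.4791,.3653,np.radians(152.4)]
im=cv2.imread("pics/p9_wrist.png")
c,s=np.cos(v[2]),np.sin(v[2])
for m in [(18,-34,68),(18,-44,68),(-18,-34,68),(-18,-44,68),(41.5,-37,36),(41.5,37,36),(-41.5,-37,36),(-41.5,37,36)]:
    m=np.array(m)/1e3; q=proj([v[0]+c*m[0]-s*m[1],v[1]+s*m[0]+c*m[1],m[2]],w); print(m,np.round(q))
    cv2.circle(im,tuple(int(round(a)) for a in q),2,(0,0,255),-1)
cv2.imwrite("pics/p9m.png",im)
im=cv2.imread("pics/p9_top.png");cv2.imwrite("pics/p9t.png",cv2.resize(im[215:305,265:405],None,fx=5.5,fy=5.5,interpolation=cv2.INTER_CUBIC))
E
```

```text
[0.5009 0.3989 0.1563] jaw 62.32 tool y [ 0.0061  0.0121 -0.9999] v 0.004 0.6507746437916576 [ 0.3 -0.5 -0. ] 16.6
[ 0.018 -0.034  0.068] [304. 216.]
[ 0.018 -0.044  0.068] [318. 216.]
[-0.018 -0.034  0.068] [304. 264.]
[-0.018 -0.044  0.068] [318. 264.]
[ 0.0415 -0.037   0.036 ] [308. 175.]
[0.0415 0.037  0.036 ] [210. 175.]
[-0.0415 -0.037   0.036 ] [309. 275.]
[-0.0415  0.037   0.036 ] [220. 276.]
```

View pics/p9m.png

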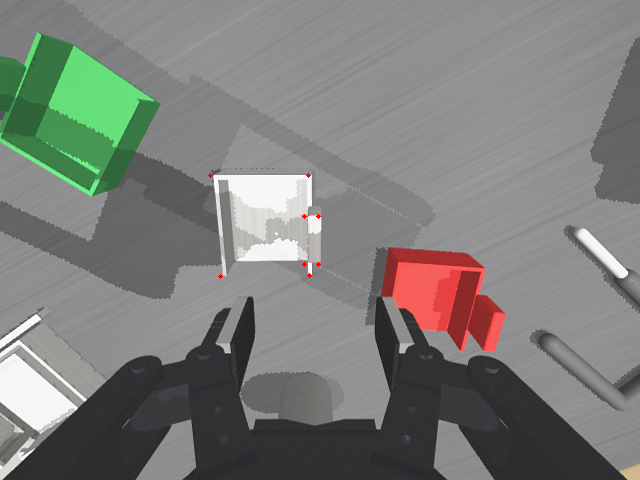

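View pics/p9t.png

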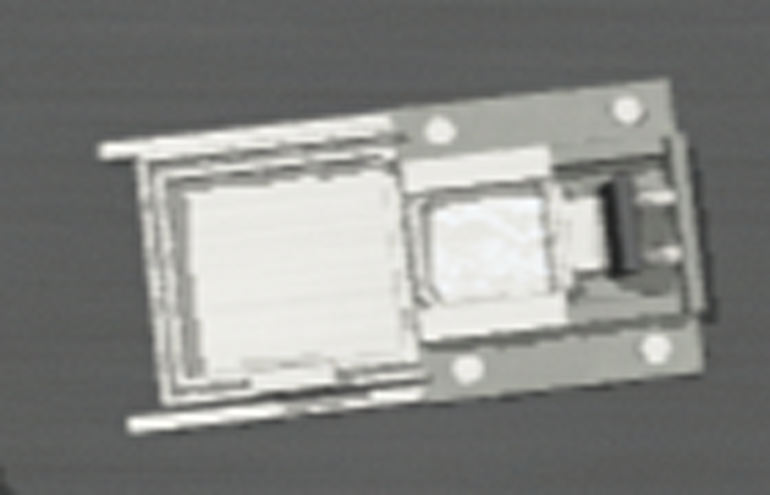

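arm_command(motion=[{"xyz": [-0.25, 0.2, -3], "angular": [-0.07, 0.035, 0], "fingers": -0.3}, {"xyz": [-0.25, 0.2, -6], "angular": [-0.07, 0.035, 0], "fingers": -0.3}, {"xyz": [-0.25, 0.2, -9], "angular": [-0.07, 0.035, 0], "fingers": -0.3}, {"xyz": [-0.25, 0.2, -11.2], "angular": [-0.07, 0.035, 0], "fingers": -0.3}, {"xyz": [-0.25, 0.2, -11.7], "angular": [-0.07, 0.035, 0], "fingers": -0.3}, {"xyz": [-0.25, 0.2, -11.7], "angular": [-0.07, 0.035, 0], "fingers": 1}, {"xyz": [-0.25, 0.2, -11.7], "angular": [-0.07, 0.035, 0], "fingers": 1}, {"xyz": [-0.25, 0.2, -11.7], "angular": [-0.07, 0.035, 0], "fingers": 1}, {"xyz": [-0.25, 0.2, -11.7], "angular": [-0.07, 0.035, 0], "fingers": 1}, {"xyz": [-0.25, 0.2, -11.7], "angular": [-0.07, 0.035, 0], "fingers": 1}])

```text
time_s: 17.95
position: [0.4994, 0.4014, 0.0413]
tcp_rot: [0.687, -0.686, 0.168, -0.17]
ft_force: [-0.5, -1.4, 6.6]
finger_gap: 0.108
```

```bash
python3 - <<'E'
from h import *
p,T,s=tool(); print(np.round(p,4),"jaw",round(np.degrees(np.arctan2(T[1,2],T[0,2])),2),"tool y",np.round(T[:,1],4))
E
```

```text
[0.4994 0.4014 0.0413] jaw 62.32 tool y [ 0.0029  0.0017 -1.    ]
```

arm_command(motion=[{"xyz": [0, 0, 2], "angular": [0, 0, 0], "fingers": 1}, {"xyz": [0, 0, 6], "angular": [0, 0, 0], "fingers": 1}, {"xyz": [0, -1, 10], "angular": [0, 0, -0.3], "fingers": 1}, {"xyz": [0, -4, 12], "angular": [0, 0, -1], "fingers": 1}, {"xyz": [0, -9, 12], "angular": [0, 0, -1.8], "fingers": 1}, {"xyz": [0, -14, 12], "angular": [0, 0, -2.6], "fingers": 1}, {"xyz": [1, -19, 12], "angular": [0, 0, -3.4], "fingers": 1}, {"xyz": [2.7, -24, 12], "angular": [0, 0, -4.2], "fingers": 1}, {"xyz": [4.7, -29, 12], "angular": [0, 0, -5], "fingers": 1}, {"xyz": [6.5, -33, 12], "angular": [0, 0, -5.56], "fingers": 1}])

```text
time_s: 19.2
position: [0.5647, 0.0695, 0.1621]
tcp_rot: [0.528, -0.527, 0.47, -0.472]
ft_force: [-0.1, -0.3, -1.6]
finger_gap: 0.106
```

```bash
python3 - <<'E'
from h import *
p,T,s=tool(); print(np.round(p,4),"jaw",round(np.degrees(np.arctan2(T[1,2],T[0,2])),2),"tool y",np.round(T[:,1],4),s["finger_gap"])
E
```

```text
[0.5647 0.0695 0.1621] jaw 6.48 tool y [ 0.0037 -0.0013 -1.    ] 0.10617531979883826
```

arm_command(motion=[{"xyz": [0, 0.1, -1], "angular": [0, 0, 0.02], "fingers": 1}, {"xyz": [0, 0.2, -2], "angular": [0, 0, 0.02], "fingers": 1}, {"xyz": [0, 0.2, -3], "angular": [0, 0, 0.02], "fingers": 1}, {"xyz": [0, 0.2, -3.2], "angular": [0, 0, 0.02], "fingers": 1}, {"xyz": [0, 0.2, -3.2], "angular": [0, 0, 0.02], "fingers": 1}, {"xyz": [0, 0.2, -3.2], "angular": [0, 0, 0.02], "fingers": 1}, {"xyz": [0, 0.2, -3.2], "angular": [0, 0, 0.02], "fingers": 1}, {"xyz": [0, 0.2, -3.2], "angular": [0, 0, 0.02], "fingers": 1}, {"xyz": [0, 0.2, -3.2], "angular": [0, 0, 0.02], "fingers": 1}, {"xyz": [0, 0.2, -3.2], "angular": [0, 0, 0.02], "fingers": 1}])

```text
time_s: 20.45
position: [0.5647, 0.0715, 0.1301]
tcp_rot: [0.529, -0.528, 0.469, -0.471]
ft_force: [-0.8, -0.4, -2.4]
finger_gap: 0.105
```

```bash
python3 snap.py p10 wrist;  python3 - <<'E'
import cv2
im=cv2.imread("pics/p10_wrist.png");cv2.imwrite("pics/p10c.png",cv2.resize(im[130:380,130:390],None,fx=3,fy=2.4,interpolation=cv2.INTER_CUBIC))
E
```

```text
[0.5647 0.0715 0.1301] jaw 6.67 tool y [ 0.0036 -0.0013 -1.    ] v 0.002 0.10470832284150922 [-0.8 -0.4 -2.4] 20.45
```

View pics/p10_wrist.png

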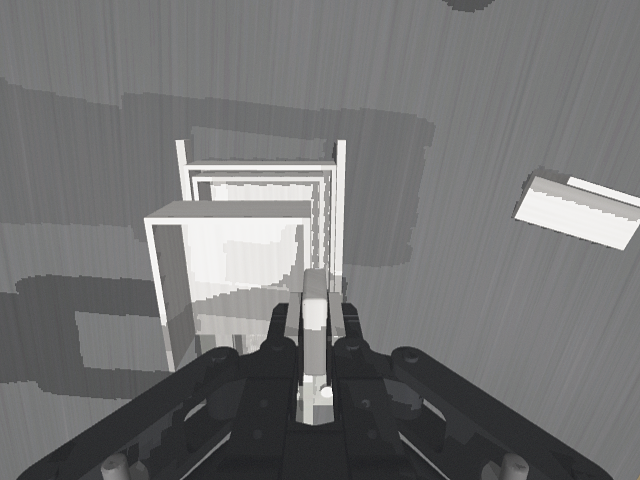

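View pics/p10c.png

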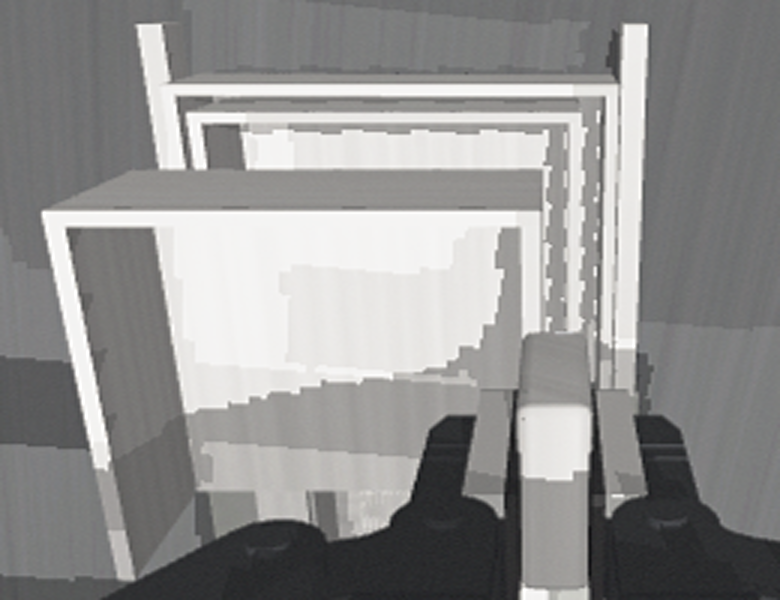

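```bash
python3 - <<'E'
from fit import *
w=load("p10_wrist"); k=lambda x,y:(x/3+130-.3,y/2.4+130-.3)
s=fitz([((41.5,37,36),k(42,211)),((41.5,-37,36),k(542,211)),((-41.5,37,36),k(118,580)),((41.5,37,0),k(132,170)),((41.5,-37,0),k(543,170))],w,[.52,.06,1.68,.1])
m=fit([((48,45,36),k(187,113)),((48,-45,36),k(582,113))],w,[.525,.066,1.68])
l=fit([((54.5,53,30),k(163,85)),((54.5,-53,30),k(620,85))],w,[.525,.066,1.68])
j=fit([((125,61.5,14),k(137,25)),((125,55.5,14),k(162,25)),((125,-55.5,14),k(623,24)),((125,-61.5,14),k(648,24))],w,[.53,.01,1.68])
print("s in m",rel(s,m),"m in l",rel(m,l),"s in jig",rel(s,j),"m in jig",rel(m,j),"l in jig",rel(l,j))
E
```

```text
[0.5265 0.0684] 96.63 z 0.0878 rms px 0.29
[0.5273 0.0669] 96.65 rms px 0.19
[0.5284 0.0676] 96.66 rms px 0.41
[0.5337 0.0133] 96.81 rms px 0.21
s in m (array([1.6, 0.7]), np.float64(-0.02)) m in l (array([-0.6,  1.1]), np.float64(-0.01)) s in jig (array([55.5,  0.7]), np.float64(-0.18)) m in jig (array([53.9, -0. ]), np.float64(-0.16)) l in jig (array([54.5, -1.1]), np.float64(-0.14))
```

arm_command(motion=[{"xyz": [0.06, -0.15, -1], "angular": [0, 0, 0], "fingers": 1}, {"xyz": [0.06, -0.15, -3], "angular": [0, 0, 0], "fingers": 1}, {"xyz": [0.06, -0.15, -5], "angular": [0, 0, 0], "fingers": 1}, {"xyz": [0.06, -0.15, -6.5], "angular": [0, 0, 0], "fingers": 1}, {"xyz": [0.06, -0.15, -7.3], "angular": [0, 0, 0], "fingers": 1}, {"xyz": [0.06, -0.15, -7.8], "angular": [0, 0, 0], "fingers": 1}, {"xyz": [0.06, -0.15, -8], "angular": [0, 0, 0], "fingers": 1}, {"xyz": [0.06, -0.15, -8.2], "angular": [0, 0, 0], "fingers": 1}, {"xyz": [0.06, -0.15, -8.2], "angular": [0, 0, 0], "fingers": 1}, {"xyz": [0.06, -0.15, -8.2], "angular": [0, 0, 0], "fingers": 1}])

```text
time_s: 21.75
position: [0.5655, 0.07, 0.0485]
tcp_rot: [0.529, -0.528, 0.469, -0.472]
ft_force: [0.1, -0.6, -3.3]
finger_gap: 0.109
```

```bash
python3 snap.py p11 wrist
```

```text
[0.5655 0.07   0.0485] jaw 6.67 tool y [ 0.0043 -0.0013 -1.    ] v 0.001 0.1090782097253341 [ 0.1 -0.6 -3.3] 21.75
```

View pics/p11_wrist.png

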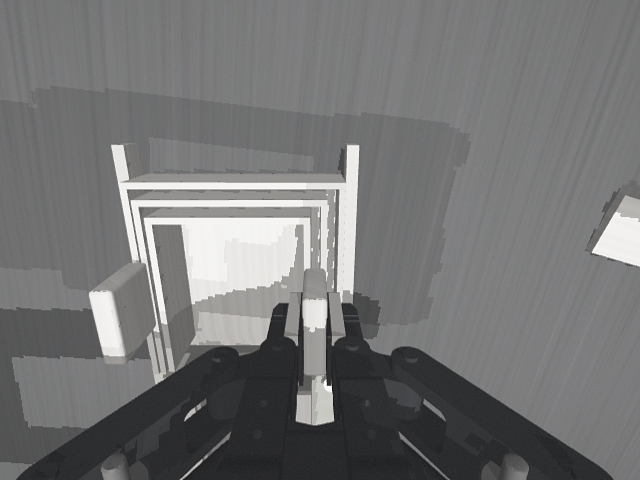

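arm_command(motion=[{"xyz": [0, 0, -0.15], "angular": [0, 0, 0], "fingers": 1}, {"xyz": [0, 0, -0.15], "angular": [0, 0, 0], "fingers": 1}, {"xyz": [0, 0, -0.15], "angular": [0, 0, 0], "fingers": -0.3}, {"xyz": [0, 0, -0.15], "angular": [0, 0, 0], "fingers": -0.3}, {"xyz": [0, 0, -0.15], "angular": [0, 0, 0], "fingers": -0.3}, {"xyz": [0, 0, -0.15], "angular": [0, 0, 0], "fingers": -0.3}, {"xyz": [0, 0, 2], "angular": [0, 0, 0], "fingers": -0.3}, {"xyz": [0, 0, 5], "angular": [0, 0, 0], "fingers": -0.3}, {"xyz": [0, 0, 8], "angular": [0, 0, 0], "fingers": -0.3}, {"xyz": [0, 0, 9], "angular": [0, 0, 0], "fingers": -0.3}])

```text
time_s: 23.05
position: [0.5667, 0.07, 0.1409]
tcp_rot: [0.53, -0.527, 0.467, -0.473]
ft_force: [-0.2, 0.4, 0.4]
finger_gap: 0.65
```

arm_command(motion=[{"xyz": [0, 0, 1], "angular": [0, 0, 0], "fingers": 1}, {"xyz": [-0.4, -4, 1], "angular": [0, 0, 0], "fingers": 1}, {"xyz": [-0.9, -8, 1], "angular": [0, 0, 0], "fingers": 1}, {"xyz": [-1.4, -13, 1], "angular": [0, 0, 0], "fingers": 1}, {"xyz": [-2, -18, 1], "angular": [0, 0, 0], "fingers": 1}, {"xyz": [-2, -18, 1], "angular": [0, 0, 0], "fingers": 1}, {"xyz": [-2, -18, -1], "angular": [0, 0, 0], "fingers": 1}, {"xyz": [-2, -18, -4], "angular": [0, 0, 0], "fingers": 1}, {"xyz": [-2, -18, -6.4], "angular": [0, 0, 0], "fingers": 1}, {"xyz": [-2, -18, -6.4], "angular": [0, 0, 0], "fingers": 1}])

```text
time_s: 24.3
position: [0.5446, -0.1084, 0.0736]
tcp_rot: [0.529, -0.528, 0.47, -0.47]
ft_force: [-0.1, 0.2, 0.5]
finger_gap: 0.001
```

```bash
python3 snap.py p12 wrist scene; python3 - <<'E'
import cv2
im=cv2.imread("pics/p12_scene.png");cv2.imwrite("pics/p12s.png",cv2.resize(im[190:300,250:400],None,fx=5,fy=5,interpolation=cv2.INTER_CUBIC))
E
```

```text
[ 0.5446 -0.1084  0.0736] jaw 6.73 tool y [ 0.0019  0.0013 -1.    ] v 0.058 0.0011715983665660059 [-0.1  0.2  0.5] 24.3
```

View pics/p12_wrist.png

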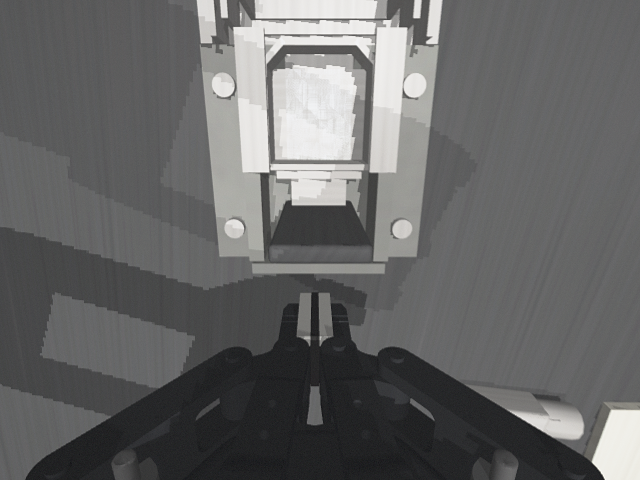

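View pics/p12s.png

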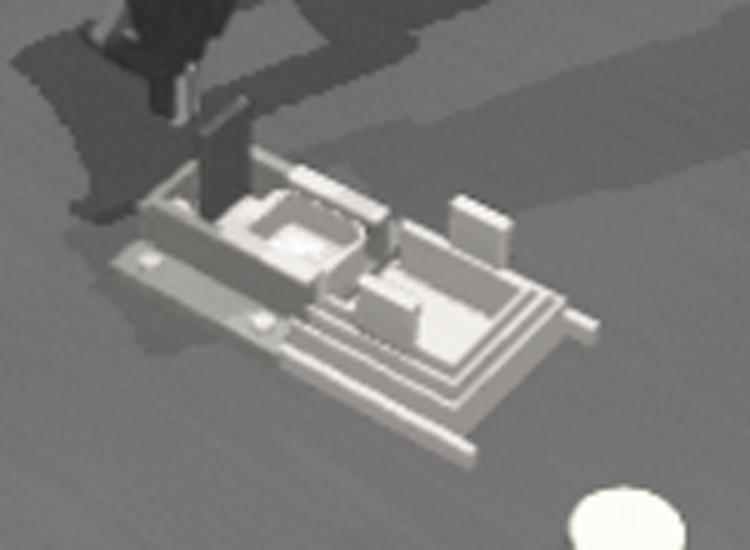

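arm_command(motion=[{"xyz": [0.25, 1, 0.35], "angular": [0, 0, 0], "fingers": 1}, {"xyz": [0.1, 1.8, 0.35], "angular": [0, 0, 0], "fingers": 1}, {"xyz": [0, 2.5, 0.35], "angular": [0, 0, 0], "fingers": 1}, {"xyz": [-0.1, 3.2, 0.35], "angular": [0, 0, 0], "fingers": 1}, {"xyz": [-0.2, 3.9, 0.35], "angular": [0, 0, 0], "fingers": 1}, {"xyz": [-0.3, 4.6, 0.35], "angular": [0, 0, 0], "fingers": 1}, {"xyz": [-0.36, 5.3, 0.35], "angular": [0, 0, 0], "fingers": 1}, {"xyz": [-0.44, 6, 0.35], "angular": [0, 0, 0], "fingers": 1}, {"xyz": [-0.48, 6.5, 0.35], "angular": [0, 0, 0], "fingers": 1}, {"xyz": [-0.52, 6.8, 0.35], "angular": [0, 0, 0], "fingers": 1}])

```text
time_s: 25.65
position: [0.5418, -0.0415, 0.081]
tcp_rot: [0.53, -0.527, 0.467, -0.473]
ft_force: [2.2, -5.6, 3.7]
finger_gap: -0.0
```

```bash
python3 snap.py p13 wrist scene; python3 - <<'E'
import cv2
im=cv2.imread("pics/p13_scene.png");cv2.imwrite("pics/p13s.png",cv2.resize(im[190:300,250:400],None,fx=5,fy=5,interpolation=cv2.INTER_CUBIC))
E
```

```text
[ 0.5418 -0.0415  0.081 ] jaw 6.72 tool y [ 0.0088 -0.002  -1.    ] v 0.042 -0.00013661043107972732 [ 2.2 -5.6  3.7] 25.65
```

View pics/p13_wrist.png

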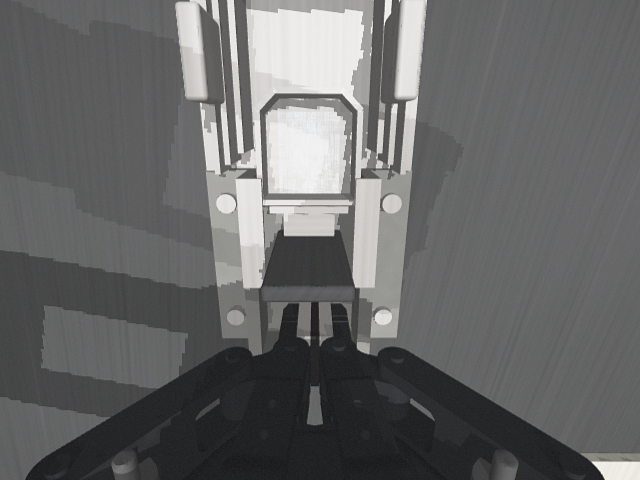

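View pics/p13s.png

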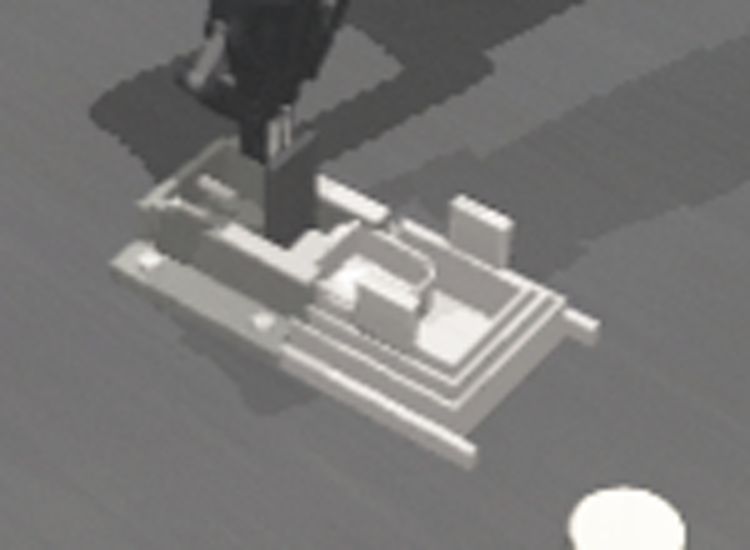

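arm_command(motion=[{"xyz": [-0.08, 0.7, -0.2], "angular": [0, 0, 0], "fingers": 1}, {"xyz": [-0.16, 1.4, -0.3], "angular": [0, 0, 0], "fingers": 1}, {"xyz": [-0.23, 2, -0.3], "angular": [0, 0, 0], "fingers": 1}, {"xyz": [-0.3, 2.6, -0.3], "angular": [0, 0, 0], "fingers": 1}, {"xyz": [-0.37, 3.2, -0.3], "angular": [0, 0, 0], "fingers": 1}, {"xyz": [-0.44, 3.8, -0.3], "angular": [0, 0, 0], "fingers": 1}, {"xyz": [-0.5, 4.3, -0.3], "angular": [0, 0, 0], "fingers": 1}, {"xyz": [-0.55, 4.7, -0.3], "angular": [0, 0, 0], "fingers": 1}, {"xyz": [-0.58, 5, -0.3], "angular": [0, 0, 0], "fingers": 1}, {"xyz": [-0.6, 5.2, -0.3], "angular": [0, 0, 0], "fingers": 1}])

```text
time_s: 27.0
position: [0.5361, 0.0045, 0.078]
tcp_rot: [-0.527, 0.53, -0.464, 0.476]
ft_force: [2.7, -22.1, 3.0]
finger_gap: 0.003
```

```bash
python3 snap.py p14 wrist scene; python3 - <<'E'
import cv2
im=cv2.imread("pics/p14_scene.png");cv2.imwrite("pics/p14s.png",cv2.resize(im[190:300,250:400],None,fx=5,fy=5,interpolation=cv2.INTER_CUBIC))
E
```

```text
[0.5361 0.0045 0.078 ] jaw 6.67 tool y [ 0.0094 -0.0147 -0.9998] v 0.031 0.003142758879771037 [  2.7 -22.1   3. ] 27.0
```

View pics/p14_wrist.png

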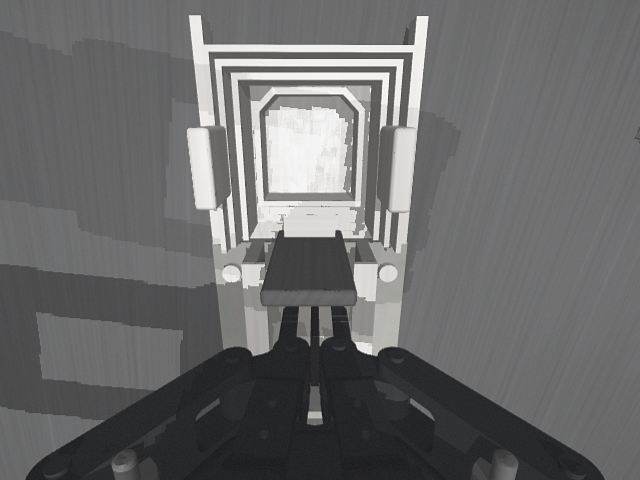

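View pics/p14s.png

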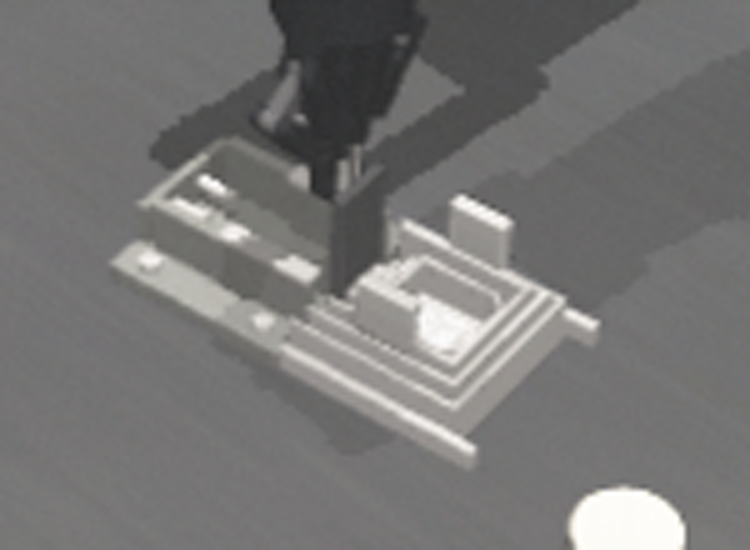

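arm_command(motion=[{"xyz": [0.1, -1, 0], "angular": [0, 0, 0], "fingers": 1}, {"xyz": [0.2, -2.2, 0], "angular": [0, 0, 0], "fingers": 1}, {"xyz": [0.35, -3.5, 0], "angular": [0, 0, 0], "fingers": 1}, {"xyz": [0.5, -5, 0], "angular": [0, 0, 0], "fingers": 1}, {"xyz": [0.7, -6.5, 0], "angular": [0, 0, 0], "fingers": 1}, {"xyz": [0.85, -8, 0], "angular": [0, 0, 0], "fingers": 1}, {"xyz": [1.1, -9.5, 0], "angular": [0, 0, 0], "fingers": 1}, {"xyz": [1.3, -11, 0], "angular": [0, 0, 0], "fingers": 1}, {"xyz": [1.4, -12.3, 0], "angular": [0, 0, 0], "fingers": 1}, {"xyz": [1.4, -12.3, 0], "angular": [0, 0, 0], "fingers": 1}])

```text
time_s: 28.35
position: [0.5501, -0.1194, 0.0779]
tcp_rot: [-0.526, 0.529, -0.465, 0.476]
ft_force: [0.6, -0.2, 0.2]
finger_gap: -0.002
```

arm_command(motion=[{"xyz": [0, -0.5, 3], "angular": [0, 0, 0], "fingers": 1}, {"xyz": [0, -0.5, 7], "angular": [0, 0, 0], "fingers": 1}, {"xyz": [-1, -2, 10], "angular": [0, 0, 0], "fingers": 1}, {"xyz": [-3, -6, 10], "angular": [0, 0, 0], "fingers": 1}, {"xyz": [-5, -10, 10], "angular": [0, 0, 0], "fingers": 1}, {"xyz": [-7, -14, 10], "angular": [0, 0, 0], "fingers": 1}, {"xyz": [-8, -16, 10], "angular": [0, 0, 0], "fingers": 1}, {"xyz": [-8, -16, 10], "angular": [0, 0, 0], "fingers": 1}, {"xyz": [-8, -16, 10], "angular": [0, 0, 0], "fingers": 1}, {"xyz": [-8, -16, 10], "angular": [0, 0, 0], "fingers": 1}])

```text
time_s: 29.6
position: [0.4707, -0.2783, 0.1779]
tcp_rot: [-0.527, 0.53, -0.464, 0.476]
ft_force: [0.8, -0.2, 0.3]
finger_gap: -0.002
```

```bash
python3 snap.py p15 scene top; python3 - <<'E'
import cv2
im=cv2.imread("pics/p15_scene.png");cv2.imwrite("pics/p15s.png",cv2.resize(im[190:300,250:400],None,fx=5,fy=5,interpolation=cv2.INTER_CUBIC))
im=cv2.imread("pics/p15_top.png");cv2.imwrite("pics/p15t.png",cv2.resize(im[215:305,265:405],None,fx=5.5,fy=5.5,interpolation=cv2.INTER_CUBIC))
E
```

```text
[ 0.4707 -0.2783  0.1779] jaw 6.66 tool y [ 0.0094 -0.0135 -0.9999] v 0.004 -0.0024087568108879594 [ 0.8 -0.2  0.3] 29.6
```

View pics/p15s.png

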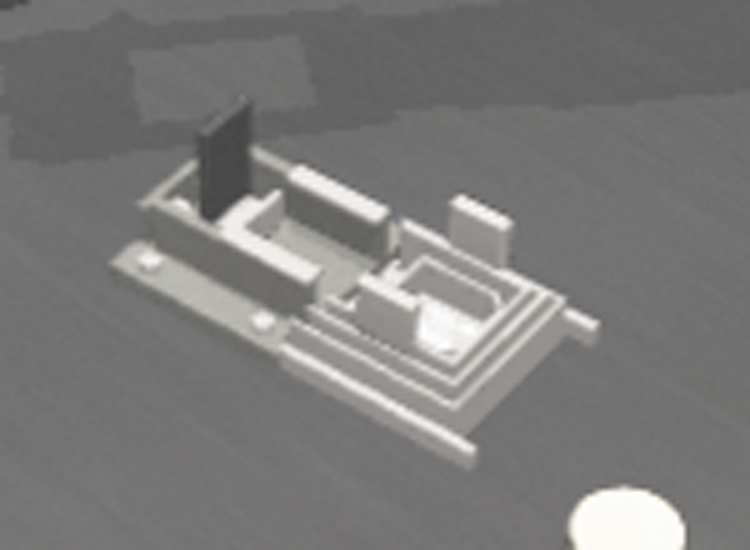

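View pics/p15t.png

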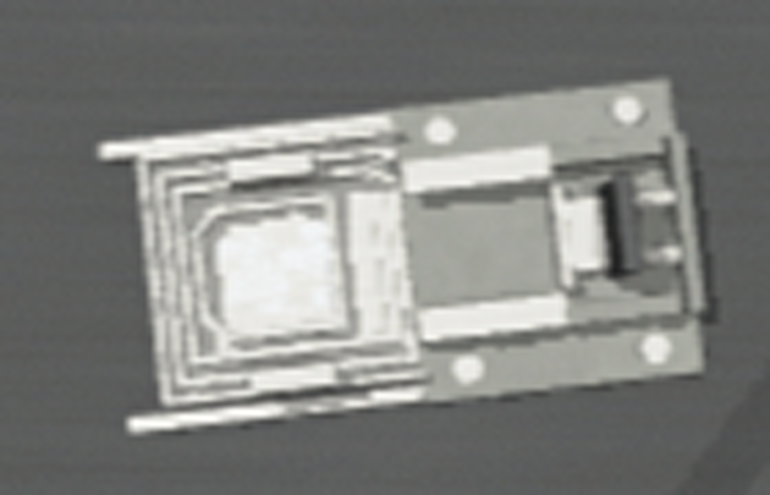

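View pics/p15_top.png

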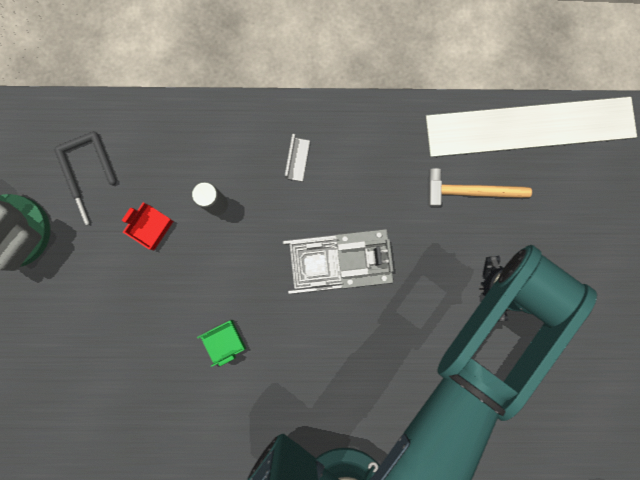

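```bash
python3 - <<'E'
from fit import *
w=load("p15_top"); k=lambda x,y:(x/5.5+265-.4,y/5.5+215-.4)
s=fit([((41.5,-37,42),k(174,195)),((41.5,37,42),k(193,367))],w,[.525,.066,1.68])
m=fit([((48,-45,36),k(154,181)),((48,45,36),k(177,392))],w,[.525,.066,1.68])
l=fit([((54.5,-53,30),k(135,158)),((54.5,53,30),k(163,404))],w,[.525,.066,1.68])
b=fit([((-30,-28,35),k(334,191)),((-30,28,35),k(353,334)),((30,-18,35),k(192,234)),((30,18,35),k(204,325))],w,[.525,.066,1.68])
print("b in s",rel(b,s),"s in m",rel(s,m),"m in l",rel(m,l))
s=status.sense(); print(s["time_s"],s["ft_force"])
E
```

```text
[0.5236 0.0648] 96.73 rms px 0.31
[0.5222 0.0661] 96.69 rms px 0.2
[0.5258 0.0669] 96.98 rms px 0.31
[0.5233 0.0698] 97.37 rms px 0.59
b in s (array([ 5. , -0.3]), np.float64(0.63)) s in m (array([-1.4, -1.2]), np.float64(0.05)) m in l (array([-0.4,  3.7]), np.float64(-0.29))
29.7 [-0.79316171  0.50999379  1.19327352]
```

```bash
python3 -c "
from bench import *
print(workorder.hand_in())"
```

```text
the job is handed in; nothing more can be done
None
```

The nest is built, the little box sits inside the small tray, and I handed the job in at about 29.7 s. `hand_in` returned no verdict.

**What I did:**
- I slid the large tray up against the jig's front face.
- I lowered the middle tray into it, then the grey small tray into that one. The green and red look-alikes were left alone.
- I pushed the paddle until it hit its end stop. The force was 22 N there, well above the spring's 7 N, and the travel matched a full press.
- I let the ejector spring back and moved the arm clear.

**Last checks, from the overhead picture:**

| Part | Offset x, y (mm) | Allowed x (mm) | Allowed y (mm) |
|---|---|---|---|
| Box in small tray | 5.0, -0.3 | -13.5 to 11 | ±8.5 |
| Small tray in middle | -1.4, -1.2 | -9 to 6 | ±7.5 |
| Middle tray in large | -0.4, 3.7 | -9 to 6 | ±7.5 |

- **Flatness and ejector:** By eye, all the trays and the box lie flat and the ejector is back at rest. I did not measure tilt or the heights after placing.
- **Bystanders:** The can, hammer and offcut stand where they did at the start.
- **Box:** The gripper stayed on the paddle above the jig during the push. I had no direct reading of contact with the box.

**Disagreement between views:** for the middle tray's y offset in the large tray, the wrist camera gave about 1 mm and the overhead camera 3.7 mm. Both are inside the limit.

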